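Fetch the wine-red ring case from the crowded jewelry box

ROBOT

A 7-joint arm with a two-finger parallel gripper is mounted at the origin on the work surface. World frame = base frame: x ahead of the robot, y to its left, z up, the work surface at z = 0. Lengths are in m, angles in rad, forces in N, time in s.
With the tool pointing down it reaches from about 0.425 to 0.875 m from the base axis. Payload 8.4 kg.
Tool frame: the origin (TCP) lies midway between the tips of the shut fingers; the grasp point (between the pads) lies 19 mm behind it; z points along the fingers, y is the direction in which the jaws open and shut (so a half turn about z gives the same grasp; the last joint's range is limited). The gripper opens to 85 mm and grips with 20 to 120 N. Pads are 22 mm wide; open, the fingers measure 114 mm over their backs; the gripper's body (76 mm by 85 mm) begins 54 mm behind the grasp point. The pads swing forward as they close: fully open they stand 13 mm farther back than shut.
Start: joints at [1.097, 0.333, 0.04, 1.465, -0.013, 1.343, -0.059], TCP at [0.238, -0.605, 0.231] pointing down, gripper open.
Joint ranges: [-2.58, 2.58], [-0.38, 2.09], [-1.3, 1.39], [0.25, 2.4], [-1.5, 4.64], [0.08, 2.09], [-2.65, 2.65]. Speed limits (rad/s): [2.22, 2.22, 2.79, 2.79, 3.14, 3.14, 3.14].

INTERFACE

Orientations are given as a unit quaternion [x, y, z, w].
In Python, from cell import * gives the robot as it stands.
- The arm moves only by the tool play_rows, never from a script. Its arguments are lists of equal length, an entry for each row: "dp": the shift along the world's x, y, z in cm, a list of three; "yaw": the turn about the world's z in rad. In form: {"dp": [[tx, ty, tz], ...], "yaw": [yaw, ...]}. A call has 1 to 20 rows; each row is the pose to reach, as a shift and turn from the pose measured when the call began; what a row does not reach only later rows make up. A row lasts 1/12 s, in which the tool goes at most 41.7 mm and 7.16 degrees, less where a joint would pass 70% of its speed; a pose out of reach is approached as far as the arm can. A call with a gripper value outside its range is refused whole. "gripper" is the closure, from 0 (fully open) to 1 (shut), set as the call begins (left out, the last holds). The fingers move at their own pace and stop on an object; the grip force is fixed at half the most. Time passes only in rows, so rows that repeat a pose let the fingers close. It gives the time, the measured TCP pose, the force and the opening at its end, in the units of the state.
- state(): the state, without advancing time (a new reading comes with each control period).
- grab_frame(name): name is "scene" or "side" or "wrist"; returns a dict with "img" (400x640x3 uint8, red, green, blue), "fx", "fy", "cx", "cy" (pixels), "eye" and "attitude" of the camera in the world. Camera axes: x right, y down, z forward; pixel columns grow to the right and rows downward; lengths in m; the calibration is good to about 2 mm. A picture is of the moment at which its call begins. There is no depth.
- sign_off(): hands the job in, once; it reports no verdict.
The state is a dict: "time": time; "q": joint angles; "joint_vel": joint speeds; "joint_torque": joint torques, N m; "position": TCP position; "orientation": TCP orientation; "contact_force": force on the tool from outside, world axes, zero at the start; "ft_torque": the same for the moment, N m; "opening": finger opening in m.
Only numpy, scipy, OpenCV 4.12 (cv2) and the standard library are available. Lean on these libraries where they do the work, as an engineer would, in place of code of your own. Each camera call takes 0.05 s, during which the arm holds its last target.

TASK

Please get me the wine-red ring case out of the jewelry box: with the lid still shut, stand the toner bottle in front of it and the red and peach lipsticks from its lid on the pink tray, then open the lid and stand the case in the middle of the round marble plate. Leave the navy case in its place in the box, shut the lid fully, and stand the bottle and both lipsticks back on the very spots they came from. Keep things upright, set them down without dropping them, and do not disturb the plum lipstick behind the box.

Things in the scene. Friction and masses are not known exactly. Their poses are not given: they have to be found in the camera images.
- toner: Glass toner bottle, green glass, paper label, white cap, closed tight, about 0.2 kg: round, 42 mm across and straight-sided up to 92 mm height, then a shoulder and a 28 mm wide cap, 122 mm tall. At the start it stands on the dresser just in front of the jewelry box's tab. Origin: centre of its underside, z up. Loose.
- lip_red: Lipstick in black plastic with a red band and a red dot on top: round tube 20 mm across, 75 mm tall, about 30 g. Stands on the closed lid of the jewelry box at the start. Origin: centre of its underside, z up. Loose.
- lip_peach: Lipstick like the red one (20 mm across, 75 mm tall) but with a peach (light orange) band and dot. Stands on the closed lid at the start. Origin: centre of its underside, z up. Loose.
- wine_case: Wine-red ring case with a brass line round it, 42 x 42 mm, 35 mm tall, about 60 g; it lies in the jewelry box and is seen through the clear pane of the lid. It stays shut. Origin: centre of its underside, x and y square to its sides, z up. Loose.
- navy_case: Navy blue ring case, else like the wine-red one, in the other half of the jewelry box. It is to stay there.
- box: Grey plastic jewelry box, fixed to the dresser: 115 mm (x) x 210 mm (y) x 58 mm high, walls 4 mm, inner floor 5 mm above its underside. Origin: centre of its underside; x points from its front (tab side) to its back (hinge side), y along the hinge. The hinge axis is parallel to y at x = +57.5 mm, z = 58.5 mm.
- lid (a joint): Angle of the box's lid, rad: 0 closed, grows as it opens up and back, stop at 1.8; a stiff hinge holds it anywhere (2 to 3 N at the tab moves it). Grey frame with clear pane, 6 mm thick, closed top 64.5 mm up. Dark tab 22 mm wide, 6 mm thick sticks out 30 mm at the middle of the front edge (closed: x -57.5 to -87.5 mm, mid-thickness z 61.5 mm in the box's frame); it turns with the lid.
- tray: Low pink tray, the side area, fixed: 200 mm (x) x 120 mm (y), rim 3 mm thick and 10 mm high, inner floor 3 mm above its underside. Left or right of the box. Origin: centre of its underside.
- plate: Round white marble plate, flat, fixed, 110 mm across, 8 mm thick; on the other side of the box from the tray. Origin: centre of its underside.
- lip_plum: Third black lipstick (20 mm across, 75 mm tall), plum (purple) band and dot, standing on the dresser behind the box. Origin: centre of its underside. Not to be moved.

How it is judged:
On the way, in this order (a step that is already met when the one before it is completed fails the run):
1. with the lid still closed, the toner bottle, the red and the peach lipstick all stand upright on the pink tray (value of joint lid below 0.05 rad and x of toner in the frame of tray between -0.097 and 0.097 m and y of toner in the frame of tray between -0.057 and 0.057 m and z of each of toner, lip_red, lip_peach in the frame of tray below 0.01 m and angle between each of toner, lip_red, lip_peach's own z axis and vertical below 0.1 rad and x of lip_red in the frame of tray between -0.097 and 0.097 m and y of lip_red in the frame of tray between -0.057 and 0.057 m and x of lip_peach in the frame of tray between -0.097 and 0.097 m and y of lip_peach in the frame of tray between -0.057 and 0.057 m), for 0.2 s.
2. the wine-red case stands on the marble plate, its centre within 15 mm of the middle (horizontal distance between wine_case and plate below 0.015 m and z of wine_case in the frame of plate between 0.003 and 0.014 m and angle between wine_case's own z axis and vertical below 0.1 rad), for 0.2 s.
At the end, for the whole second after the job is handed in: Wine-red case upright on the plate within 15 mm of its middle; lid closed (under 0.05 rad); toner bottle, red and peach lipstick upright within 15 mm of their starting spots; navy case in the box within 25 mm of where it was; all at rest (all of step 2 and value of joint lid below 0.05 rad and distance of each of toner, lip_red, lip_peach from where it was at the start of the episode below 0.015 m and angle between each of toner, lip_red, lip_peach's own z axis and vertical below 0.1 rad and distance of navy_case from where it was at the start of the episode below 0.025 m and linear speed of each of toner, lip_red, lip_peach, wine_case below 0.02 m/s); the robot touches nothing.
It fails at once if the bottle, the red or peach lipstick or the wine-red case is tipped over (angle between any of toner, lip_red, lip_peach, wine_case's own z axis and vertical above 0.7 rad).
It fails at once if the bottle, the red or peach lipstick or the wine-red case is dropped (falls free faster than 0.6 m/s, some 18 mm) ((contact force between toner and the fingers below 0.01 N and linear speed of toner above 0.6 m/s) or (contact force between lip_red and the fingers below 0.01 N and linear speed of lip_red above 0.6 m/s) or (contact force between lip_peach and the fingers below 0.01 N and linear speed of lip_peach above 0.6 m/s) or (contact force between wine_case and the fingers below 0.01 N and linear speed of wine_case above 0.6 m/s)).
It fails at once if the navy case is moved more than 40 mm (distance of navy_case from where it was at the start of the episode above 0.04 m).
It fails at once if the plum lipstick is moved more than 20 mm (distance of lip_plum from where it was at the start of the episode above 0.02 m).
It also fails if it takes over 144 s, if anything falls off the work surface, if the arm or the gripper's body presses on something with over 40 N, if the wrist force passes 120 N, or if a joint passes its speed limit or range.

## Working session

There is one attempt and no reset: what is moved stays moved. The work goes in short steps, Python scripts to look and compute and a tool call to move; the robot and the scene stay as the last step left them, time stands still between calls to the robot, and variables do not carry over. Pictures are saved under pics/ and viewed, and the job is handed in when it is done.

Besides the shell and the picture viewer there is one more tool, called after "Request:" in YAML: its name, and indented under it one key for each argument. play_rows: Moves the arm, as the interface text tells. Its arguments: {"type":"object","properties":{"dp":{"type":"array"},"yaw":{"type":"array"},"gripper":{"type":"number"}},"required":["dp","yaw"]}

```bash
mkdir -p pics; ls
python3 - <<'E'
from cell import *
import cv2
print(state())
for n in ["scene","side","wrist"]:
    f=grab_frame(n); cv2.imwrite(f"pics/a_{n}.png",f["img"][:,:,::-1]); print(n,f["fx"],f["fy"],f["cx"],f["cy"],f["eye"],f["attitude"])
E
```

```text
pics
{'time': 0.0, 'q': array([ 1.09680504,  0.3339219 ,  0.0398678 ,  1.46627687, -0.01337421,
        1.34329035, -0.05850844]), 'joint_vel': array([-0.00127698, -0.00111662,  0.00079391, -0.00078806,  0.0001297 ,
        0.00048137,  0.00060472]), 'joint_torque': array([-8.04962892e-04, -6.58575511e+01,  1.36466056e+00, -4.05565846e+01,
        1.65304838e-02,  1.28148167e-02, -1.67803699e-05]), 'position': array([ 0.23775238, -0.60446831,  0.23041134]), 'orientation': array([ 9.82493759e-01,  1.86293717e-01, -2.17360706e-04, -7.85975603e-04]), 'contact_force': array([0.07075786, 1.21662089, 0.19223014]), 'ft_torque': array([-0.01099489,  0.03509274, -0.01757502]), 'opening': 0.08520333580733065}
scene 405.6692540992345 405.6692540992345 323.50262730697887 201.98189302022374 [ 1.11511212 -0.50169974  0.6348488 ] [ 0.83492463  0.34190276 -0.15176005 -0.40369821]
side 385.1409969221905 385.1409969221905 321.71473251066885 193.2420502761285 [ 0.25931632 -0.37171969  0.67331998] [ 0.87186274 -0.34931382  0.12357063 -0.3202585 ]
wrist 335.9393928886297 335.9393928886297 318.5329669341879 198.47365642604308 [ 0.30725112 -0.57724053  0.3734111 ] [ 0.81680616 -0.55733395 -0.08473569  0.12258232]
```

View pics/a_scene.png

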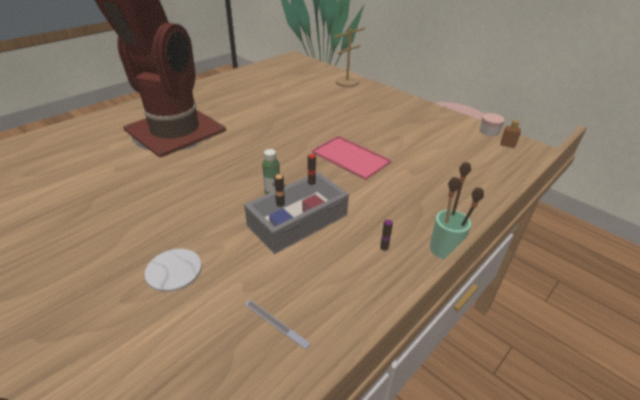

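View pics/a_side.png

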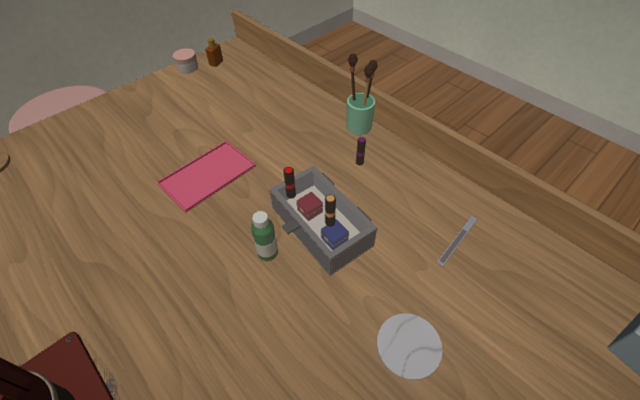

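View pics/a_wrist.png

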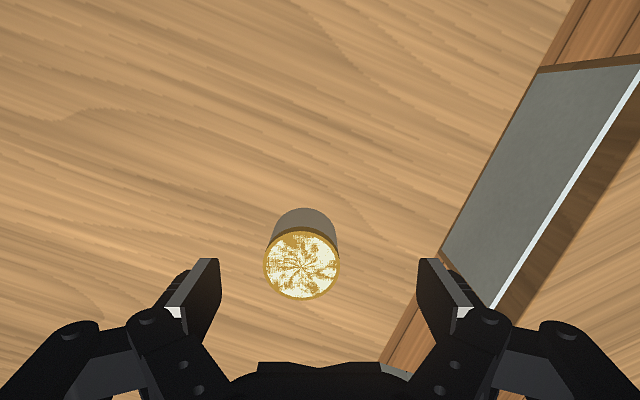

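```bash
cat > h.py <<'E'
from cell import *
import numpy as np, cv2
from scipy.spatial.transform import Rotation as R
def ray(f,u,v):
    d=R.from_quat(f["attitude"]).as_matrix()@np.array([(u-f["cx"])/f["fx"],(v-f["cy"])/f["fy"],1.])
    return np.array(f["eye"]),d
def onz(f,u,v,z):
    e,d=ray(f,u,v); return e+d*(z-e[2])/d[2]
def proj(f,p):
    c=R.from_quat(f["attitude"]).as_matrix().T@(np.array(p)-np.array(f["eye"]))
    return np.array([f["cx"]+f["fx"]*c[0]/c[2],f["cy"]+f["fy"]*c[1]/c[2]])
def tri(rs):
    A=np.zeros((3,3));b=np.zeros(3)
    for e,d in rs:
        d=d/np.linalg.norm(d);P=np.eye(3)-np.outer(d,d);A+=P;b+=P@e
    x=np.linalg.solve(A,b);return x
def crop(f,u0,v0,w,h,s,name):
    c=f["img"][v0:v0+h,u0:u0+w,::-1]
    cv2.imwrite(name,cv2.resize(c,(w*s,h*s),interpolation=cv2.INTER_CUBIC))
E
python3 - <<'E'
from h import *
a=grab_frame("scene");b=grab_frame("side")
crop(a,225,130,180,130,4,"pics/b1.png"); crop(b,230,130,170,145,4,"pics/b2.png")
for n,f in(("scene",a),("side",b)):
    hsv=cv2.cvtColor(f["img"],cv2.COLOR_RGB2HSV)
    m=cv2.inRange(hsv,(165,120,120),(176,255,255))
    k,l,st,ce=cv2.connectedComponentsWithStats(m); i=1+np.argmax(st[1:,4])
    cs,_=cv2.findContours((l==i).astype(np.uint8),cv2.RETR_EXTERNAL,cv2.CHAIN_APPROX_SIMPLE)
    ap=cv2.approxPolyDP(max(cs,key=cv2.contourArea),6,True)[:,0]
    print(n,"tray",st[i],[(tuple(p),onz(f,*p,.01).round(3)) for p in ap])
    m=cv2.inRange(hsv,(0,0,150),(180,25,255)); m[:230]=0
    k,l,st,ce=cv2.connectedComponentsWithStats(m)
    for i in range(1,k):
        if st[i,4]>800:
            print("plate",st[i],ce[i],onz(f,*ce[i],.008).round(4))
E
```

```text
scene tray [317 139  64  38 698] [((np.int32(317), np.int32(150)), array([0.408, 0.226, 0.01 ])), ((np.int32(330), np.int32(158)), array([0.464, 0.222, 0.01 ])), ((np.int32(336), np.int32(150)), array([0.446, 0.266, 0.01 ])), ((np.int32(334), np.int32(160)), array([0.478, 0.222, 0.01 ])), ((np.int32(366), np.int32(176)), array([0.591, 0.227, 0.01 ])), ((np.int32(379), np.int32(165)), array([0.583, 0.294, 0.01 ])), ((np.int32(379), np.int32(157)), array([0.558, 0.327, 0.01 ])), ((np.int32(360), np.int32(155)), array([0.513, 0.296, 0.01 ])), ((np.int32(341), np.int32(139)), array([0.414, 0.324, 0.01 ]))]
plate [ 145  249   56   41 1748] [172.33867277 269.17620137] [ 0.5224 -0.3059  0.008 ]
side tray [ 157  141   99   71 3036] [((np.int32(254), np.int32(163)), array([0.588, 0.221, 0.01 ])), ((np.int32(225), np.int32(141)), array([0.583, 0.336, 0.01 ])), ((np.int32(157), np.int32(182)), array([0.388, 0.328, 0.01 ])), ((np.int32(185), np.int32(211)), array([0.391, 0.208, 0.01 ]))]
plate [ 377  314   65   62 2166] [404.15235457 339.38088643] [ 0.5183 -0.2955  0.008 ]
```

View pics/b1.png

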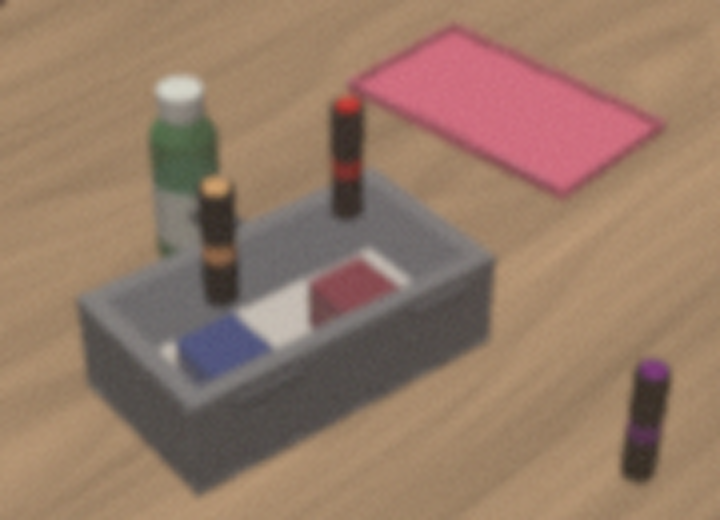

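View pics/b2.png

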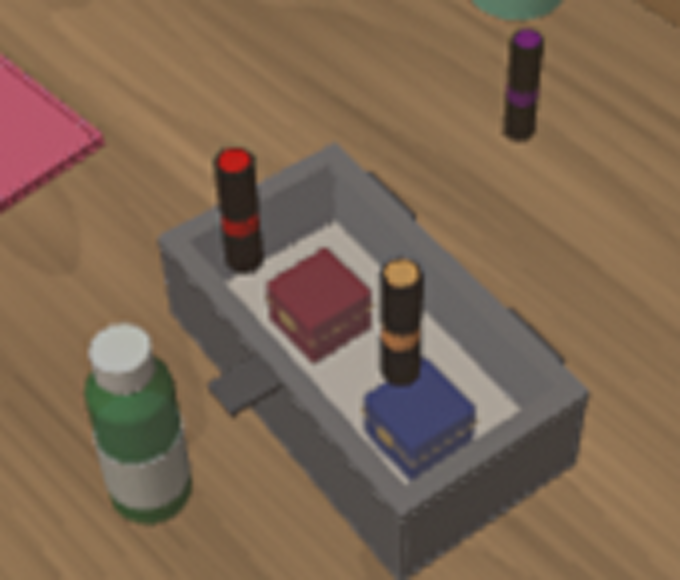

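Run:
```python
from h import *
a=grab_frame("scene");b=grab_frame("side")
A=lambda p:(225+(p[0]-1.5)/4,130+(p[1]-1.5)/4)
B=lambda p:(230+(p[0]-1.5)/4,130+(p[1]-1.5)/4)
for n,p,q,z in [("FR",(80,300),(402,512),.0645),("BR",(193,408),(585,397),.0645),("BL",(493,258),(335,147),.0645),("FL",(378,172),(162,242),.0645),
 ("red",(348,103),(235,160),.1395),("peach",(217,186),(401,273),.1395),("cap",(180,85),(121,347),.122),("plum",(653,371),(527,40),.075)]:
    print(n,onz(a,*A(p),z).round(4),onz(b,*B(q),z).round(4),tri([ray(a,*A(p)),ray(b,*B(q))]).round(4))
for n,pts in (("wine",[(268,298),(324,250),(371,298),(317,341)]),("navy",[(366,413),(424,365),(474,413),(413,457)])):
    P=np.array([onz(b,*B(p),.04) for p in pts]);print(n,P.round(4).tolist(),P.mean(0))
for n,pts in(("wineS",[(310,288),(362,258),(400,290)]),):
    print(n,[onz(a,*A(p),.04).round(4).tolist() for p in pts])
for n,f in(("scene",a),("side",b)):
    hsv=cv2.cvtColor(f["img"],cv2.COLOR_RGB2HSV)
    m=cv2.inRange(hsv,(0,0,130),(180,40,255)); m[:230]=0
    m=cv2.morphologyEx(m,cv2.MORPH_OPEN,np.ones((3,3)))
    cs,_=cv2.findContours(m,cv2.RETR_EXTERNAL,cv2.CHAIN_APPROX_NONE)
    for c in cs:
        if 1200<cv2.contourArea(c)<6000:
            print(n,cv2.boundingRect(c)); P=np.array([onz(f,*p,.006)[:2] for p in cv2.convexHull(c)[:,0]],np.float32); print(cv2.minEnclosingCircle(P))
```

```text
FR [ 0.5187 -0.1146  0.0645] [ 0.5151 -0.117   0.0645] [ 0.5166 -0.1145  0.0621]
BR [ 0.6286 -0.1271  0.0645] [ 0.6225 -0.1324  0.0645] [ 0.626  -0.1279  0.0607]
BL [0.6536 0.077  0.0645] [0.6491 0.0731 0.0645] [0.652  0.0774 0.0617]
FL [0.547  0.0914 0.0645] [0.5375 0.0851 0.0645] [0.5419 0.0939 0.0579]
red [0.5621 0.05   0.1395] [0.5608 0.0452 0.1395] [0.5622 0.0482 0.1386]
peach [ 0.5717 -0.0565  0.1395] [ 0.5691 -0.06    0.1395] [ 0.5708 -0.0573  0.138 ]
cap [0.4593 0.0118 0.122 ] [0.4594 0.0062 0.122 ] [0.4603 0.009  0.1217]
plum [0.7838 0.0537 0.075 ] [0.7799 0.0516 0.075 ] [0.7827 0.0545 0.0727]
wine [[0.5646, 0.0343, 0.04], [0.6082, 0.0383, 0.04], [0.6037, -0.0032, 0.04], [0.5642, -0.0044, 0.04]] [0.58516467 0.01626485 0.04      ]
navy [[0.5518, -0.0542, 0.04], [0.5931, -0.0533, 0.04], [0.5903, -0.0912, 0.04], [0.5505, -0.0886, 0.04]] [ 0.57143041 -0.07179231  0.04      ]
wineS [[0.5777, 0.0039, 0.04], [0.5788, 0.0458, 0.04], [0.6158, 0.04, 0.04]]
scene (145, 249, 56, 42)
((0.5194542407989502, -0.3039783239364624), 0.05752093717455864)
side (377, 314, 65, 65)
((0.5181993842124939, -0.30611252784729004), 0.05535418167710304)
```

Request:
play_rows:
  dp:
    - [2.5,2.5,0.7]
    - [5,5,1.4]
    - [7.5,7.5,2.1]
    - [10,10,2.8]
    - [12.5,12.5,3.5]
    - [15,15,4.2]
    - [17.5,17.5,4.9]
    - [20,20,5.6]
    - [22.5,22.5,6.3]
    - [25,25,7]
    - [25.5,28,7]
    - [26,31,7]
    - [26,34,7]
    - [26,37,7]
    - [26,40,7]
    - [26,43,7]
    - [26,46,7]
    - [26,50,7]
    - [26,54,7]
    - [26,58,7]
  yaw: [0.12,0.24,0.36,0.48,0.6,0.72,0.84,0.96,1.08,1.2,1.32,1.44,1.56,1.68,1.8,1.92,2.04,2.16,2.28,2.4]

```text
time: 2.02
position: [0.4975, -0.0231, 0.3013]
orientation: [0.18, 0.984, -0.0, 0.0]
contact_force: [0.7, -0.4, -0.3]
opening: 0.0854
```

Run:
```python
from h import *
s=state();print(s["time"],s["q"].round(2),s["position"].round(4),R.from_quat(s["orientation"]).as_matrix().round(3).tolist(),s["contact_force"])
f=grab_frame("wrist");print(f["eye"],R.from_quat(f["attitude"]).as_matrix().round(3).tolist())
cv2.imwrite("pics/c.png",f["img"][:,:,::-1])
```

```text
2.0167 [ 0.57  0.03 -0.62  1.69  0.02  1.43  1.16] [ 0.4975 -0.0231  0.3013] [[-0.935, 0.354, 0.0], [0.354, 0.935, -0.001], [-0.001, -0.001, -1.0]] [ 0.7261484  -0.43608097 -0.33956472]
[0.42632286 0.003516   0.4441726 ] [[0.355, 0.893, 0.276], [0.935, -0.339, -0.105], [-0.0, 0.296, -0.955]]
```

View pics/c.png

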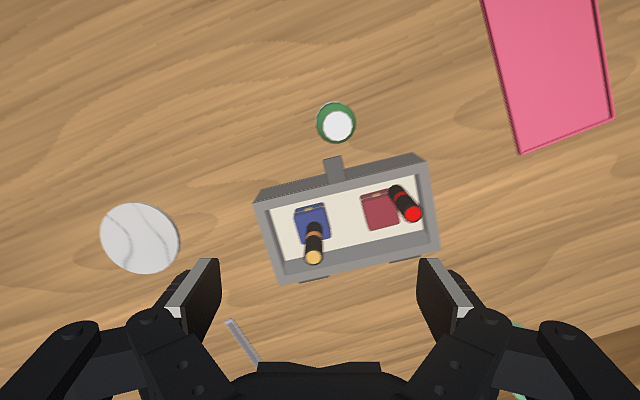

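Run:
```python
from h import *
f=grab_frame("wrist");hsv=cv2.cvtColor(f["img"],cv2.COLOR_RGB2HSV)
crop(f,240,90,210,200,4,"pics/d.png"); crop(f,240,90,200,150,4,"pics/d.png")
def blobs(n,lo,hi,z,roi,mn=60):
    m=cv2.inRange(hsv,lo,hi);k=np.zeros_like(m);u0,v0,u1,v1=roi;k[v0:v1,u0:u1]=255;m&=k
    cs,_=cv2.findContours(m,cv2.RETR_EXTERNAL,cv2.CHAIN_APPROX_NONE)
    for c in cs:
        if cv2.contourArea(c)>mn:
            P=np.array([onz(f,*p,z)[:2] for p in cv2.convexHull(c)[:,0]],np.float32)
            (x,y),r=cv2.minEnclosingCircle(P);print(n,cv2.boundingRect(c),"centre",round(x,4),round(y,4),"r",round(r,4),"rect",cv2.minAreaRect(P))
blobs("cap",(0,0,170),(180,60,255),.122,(310,95,370,150))
blobs("red",(0,200,150),(6,255,255),.1395,(390,180,440,240))
blobs("peach",(8,80,150),(25,255,255),.1395,(295,240,335,275),40)
blobs("plate",(0,0,120),(180,45,255),.008,(80,190,200,290),800)
blobs("wine",(165,80,50),(180,190,255),.04,(340,180,440,240))
blobs("navy",(110,80,50),(130,255,255),.04,(280,190,340,250))
blobs("tray",(160,100,100),(178,255,255),.01,(440,0,640,200))
```

```text
cap (313, 115, 29, 30) centre 0.4587 0.0089 r 0.0139 rect ((0.458499550819397, 0.009027615189552307), (0.026546252891421318, 0.026996826753020287), 70.2489242553711)
red (393, 212, 15, 15) centre 0.5612 0.0476 r 0.0075 rect ((0.5614725947380066, 0.04772195965051651), (0.014107516966760159, 0.013674279674887657), 25.768266677856445)
peach (295, 254, 14, 13) centre 0.57 -0.0585 r 0.0075 rect ((0.5701101422309875, -0.05785468965768814), (0.013197887688875198, 0.013424856588244438), 70.18183135986328)
plate (90, 200, 79, 73) centre 0.5175 -0.3023 r 0.0565 rect ((0.517041027545929, -0.30401110649108887), (0.10840306431055069, 0.10995134711265564), 76.70032501220703)
wine (351, 192, 39, 42) centre 0.5841 0.0259 r 0.0312 rect ((0.5846663117408752, 0.025483619421720505), (0.04074687510728836, 0.050148867070674896), 85.1903076171875)
navy (284, 205, 37, 41) centre 0.5708 -0.0625 r 0.0315 rect ((0.5707575082778931, -0.0629281997680664), (0.042204756289720535, 0.04978032037615776), 81.39775085449219)
tray (472, 0, 132, 163) centre 0.4899 0.2761 r 0.1163 rect ((0.48992323875427246, 0.27613046765327454), (0.19909411668777466, 0.12366676330566406), 1.7902904748916626)
```

View pics/d.png

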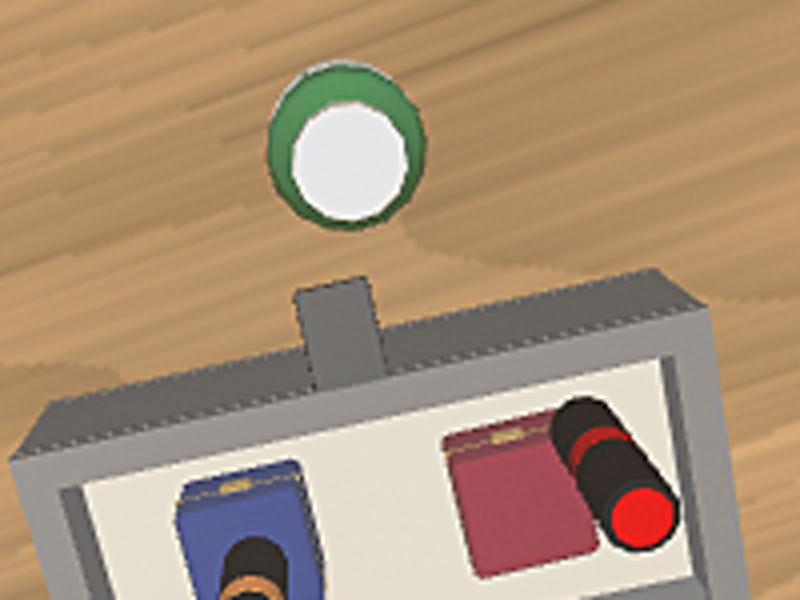

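Run:
```python
from h import *
s=state();print(s["position"].round(4),R.from_quat(s["orientation"]).as_euler("zyx").round(4), s["joint_vel"].round(3))
f=grab_frame("wrist");crop(f,240,90,200,150,4,"pics/d2.png");cv2.imwrite("pics/d3.png",f["img"][:,:,::-1])
```

```text
[ 0.4977 -0.0172  0.3019] [-2.7893e+00  1.4000e-03 -3.1407e+00] [ 0.046  0.019  0.099 -0.009  0.043  0.001 -0.049]
```

View pics/d2.png

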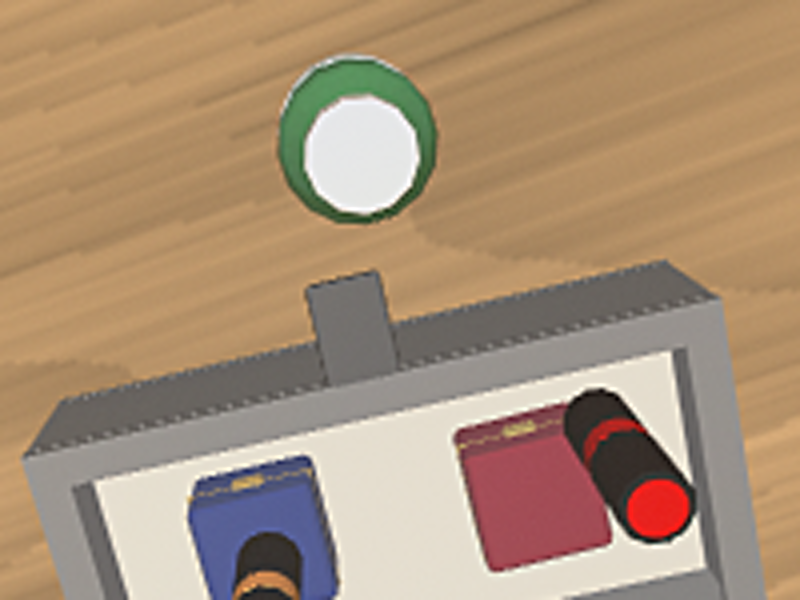

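View pics/d3.png

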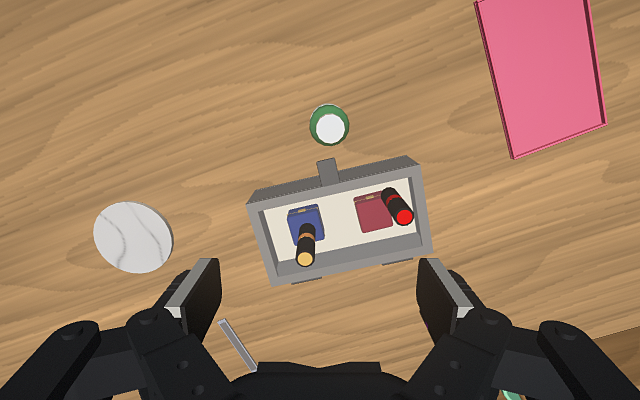

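Run:
```python
from h import *
f=grab_frame("wrist")
for n,p in [("FR",(246,204)),("FL",(420,164)),("BL",(433,251)),("BR",(272.5,285)),("tabR",(316.3,161.6)),("tabL",(334.8,157.6))]: print(n,p,onz(f,*p,.0645).round(4))
print([onz(f,240+x/4,90+y/4,.04).round(4).tolist() for x,y in [(460,440),(490,572),(611,542)]])
s=state();print(s["position"].round(4),R.from_quat(s["orientation"]).as_euler("zyx").round(4))
```

```text
FR (246, 204) [ 0.5126 -0.1194  0.0645]
FL (420, 164) [0.5392 0.0874 0.0645]
BL (433, 251) [0.6512 0.0728 0.0645]
BR (272.5, 285) [ 0.6248 -0.1329  0.0645]
tabR (316.3, 161.6) [ 0.4945 -0.023   0.0645]
tabL (334.8, 157.6) [ 0.4977 -0.0016  0.0645]
[[0.562, 0.0034, 0.04], [0.6082, -0.002, 0.04], [0.6121, 0.0379, 0.04]]
[ 0.4979 -0.0237  0.3014] [-2.7767e+00  5.0000e-04  3.1406e+00]
```

Request:
play_rows:
  dp:
    - [-1.5,1.2,0]
    - [-3,2.4,0]
    - [-3.9,3.3,0]
    - [-3.9,3.3,-1]
    - [-3.9,3.3,-3.5]
    - [-3.9,3.3,-6.5]
    - [-3.9,3.3,-9.5]
    - [-3.9,3.3,-12.5]
    - [-3.9,3.3,-15]
    - [-3.9,3.3,-17]
    - [-3.9,3.3,-19]
    - [-3.9,3.3,-21]
    - [-3.9,3.3,-22.5]
    - [-3.9,3.3,-23.5]
    - [-3.9,3.3,-24.2]
    - [-3.9,3.3,-24.2]
    - [-3.9,3.3,-24.2]
  yaw: [0.1,0.2,0.236,0.236,0.236,0.236,0.236,0.236,0.236,0.236,0.236,0.236,0.236,0.236,0.236,0.236,0.236]

```text
time: 3.63
position: [0.4591, 0.0089, 0.0595]
orientation: [0.065, 0.998, -0.0, 0.0]
contact_force: [-0.1, 0.9, 0.0]
opening: 0.0853
```

Run:
```python
from h import *
s=state();print(s["position"].round(4),s["contact_force"].round(1),R.from_quat(s["orientation"]).as_matrix()[:,0].round(3))
a=grab_frame("scene");b=grab_frame("side")
crop(a,225,100,180,130,4,"pics/e1.png"); crop(b,200,130,170,145,4,"pics/e2.png")
```

```text
[0.4591 0.0089 0.0595] [-0.1  0.9  0. ] [-0.992  0.13  -0.001]
```

View pics/e2.png

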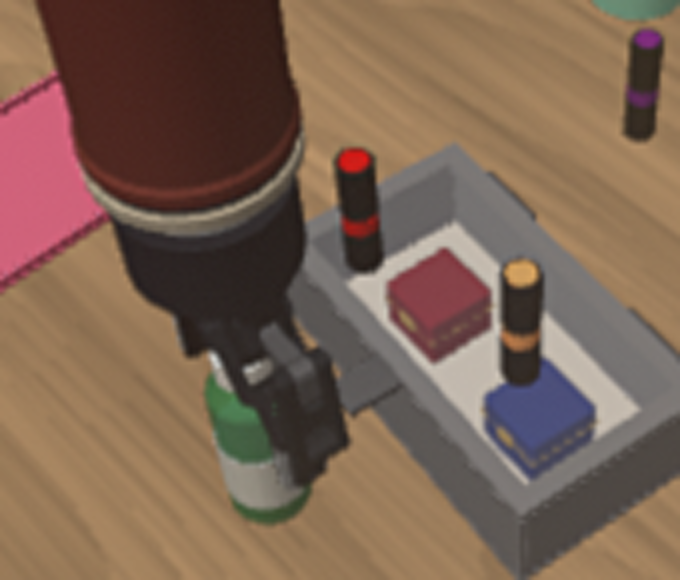

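The side view shows the open fingers straddling the toner (cap about at (255,220) of the full frame) and clear of the tab. Closing.

Request:
play_rows:
  dp:
    - [0,0,0]
    - [0,0,0]
    - [0,0,0]
    - [0,0,0]
    - [0,0,0]
    - [0,0,0]
    - [0,0,0]
    - [0,0,0]
  yaw: [0,0,0,0,0,0,0,0]
  gripper: 1

```text
time: 4.4
position: [0.46, 0.009, 0.0608]
orientation: [0.065, 0.998, -0.001, 0.001]
contact_force: [-2.6, -0.9, 6.2]
opening: 0.0404
```

Request:
play_rows:
  dp:
    - [0,0,0.7]
    - [0,0,2]
    - [0,0,4]
    - [0,0,6]
    - [0,0.5,7.5]
    - [0,2,8]
    - [0,4.5,8]
    - [0,7.5,8]
    - [0,10.5,8]
    - [0.5,13.5,8]
    - [2,16.5,8]
    - [4,19.5,8]
    - [6,22,8]
    - [8,24.5,8]
    - [9,26,8]
    - [10,26.6,8]
    - [10,26.6,8]
    - [10,26.6,7.5]
    - [10,26.6,6]
  yaw: [0,0,0,0,0,0,0,0,0,0,0,0,0,0,0,0,0,0,0]

```text
time: 5.98
position: [0.5605, 0.275, 0.1223]
orientation: [0.065, 0.998, -0.0, 0.003]
contact_force: [-0.1, -0.0, -2.5]
opening: 0.0405
```

Run:
```python
from h import *
s=state();print(s["position"].round(4),s["contact_force"].round(1),s["opening"])
a=grab_frame("scene");b=grab_frame("side")
crop(a,280,70,180,130,4,"pics/f1.png"); crop(b,130,70,190,150,4,"pics/f2.png")
```

```text
[0.5605 0.275  0.1223] [-0.1 -0.  -2.5] 0.04046193339501489
```

View pics/f2.png

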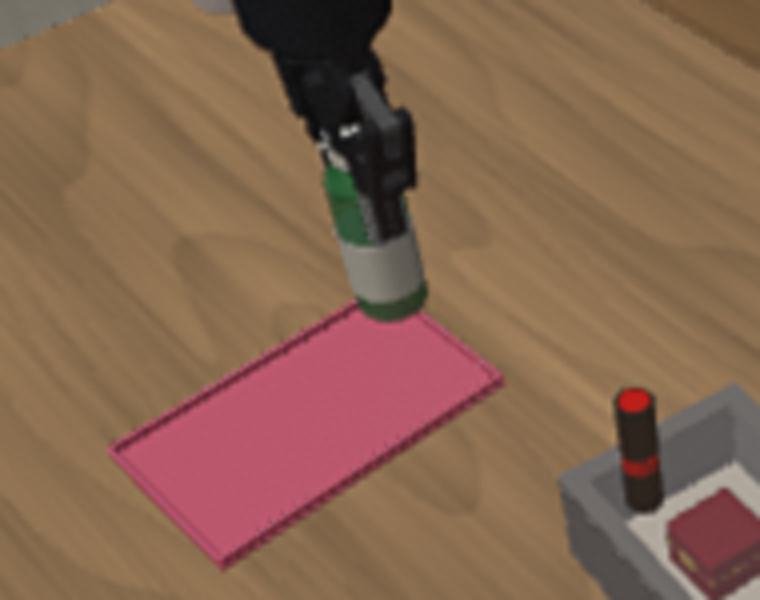

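The bottle hangs upright above the tray's back end (about (228,150) in the side frame). Lowering it.

Request:
play_rows:
  dp:
    - [-0.05,0,-1.5]
    - [-0.05,0,-3]
    - [-0.05,0,-4.3]
    - [-0.05,0,-5]
    - [-0.05,0,-5.4]
    - [-0.05,0,-5.6]
    - [-0.05,0,-5.75]
    - [-0.05,0,-5.75]
    - [-0.05,0,-5.75]
  yaw: [0,0,0,0,0,0,0,0,0]

```text
time: 6.83
position: [0.5582, 0.2724, 0.064]
orientation: [0.065, 0.998, -0.003, 0.0]
contact_force: [-9.3, -8.0, 24.8]
opening: 0.0402
```

Request:
play_rows:
  dp:
    - [0.1,0.1,0.1]
    - [0.1,0.1,0.1]
    - [0.1,0.1,0.1]
  yaw: [0,0,0]

```text
time: 7.08
position: [0.5595, 0.2737, 0.0653]
orientation: [0.065, 0.998, -0.003, 0.001]
contact_force: [-0.1, 1.2, -2.7]
opening: 0.0402
```

Request:
play_rows:
  dp:
    - [0,0,0]
    - [0,0,0]
    - [0,0,0]
    - [0,0,0]
    - [0,0,0]
  yaw: [0,0,0,0,0]
  gripper: 0

```text
time: 7.5
position: [0.5595, 0.2737, 0.0652]
orientation: [0.065, 0.998, -0.003, 0.001]
contact_force: [-0.5, 1.0, -0.0]
opening: 0.0854
```

Request:
play_rows:
  dp:
    - [0,0,1]
    - [0,0,3]
    - [0,0,6]
    - [0,0,9]
    - [0,-1,12]
    - [0,-4,13]
    - [0.1,-7.5,13]
    - [0.1,-11,13]
    - [0.1,-14.5,13]
    - [0.15,-17.5,13]
    - [0.15,-20,13]
    - [0.15,-22,13]
    - [0.15,-22.6,13]
    - [0.15,-22.6,11.5]
    - [0.15,-22.6,9]
    - [0.15,-22.6,6.5]
    - [0.15,-22.6,4.5]
    - [0.15,-22.6,3]
    - [0.15,-22.6,2.5]
    - [0.15,-22.6,2.5]
  yaw: [0,0,0,0,0,0,0,0,0,0,0,0,0,0,0,0,0,0,0,0]

```text
time: 9.17
position: [0.5603, 0.0485, 0.0896]
orientation: [0.065, 0.998, -0.003, -0.0]
contact_force: [-0.7, -0.2, -0.2]
opening: 0.0852
```

Run:
```python
from h import *
s=state();print(s["position"].round(4),s["contact_force"].round(1),s["opening"])
a=grab_frame("scene");b=grab_frame("side")
crop(a,225,70,180,140,4,"pics/g1.png"); crop(b,200,70,190,150,4,"pics/g2.png")
```

```text
[0.5603 0.0485 0.0896] [-0.7 -0.2 -0.2] 0.08519367583895808
```

View pics/g1.png

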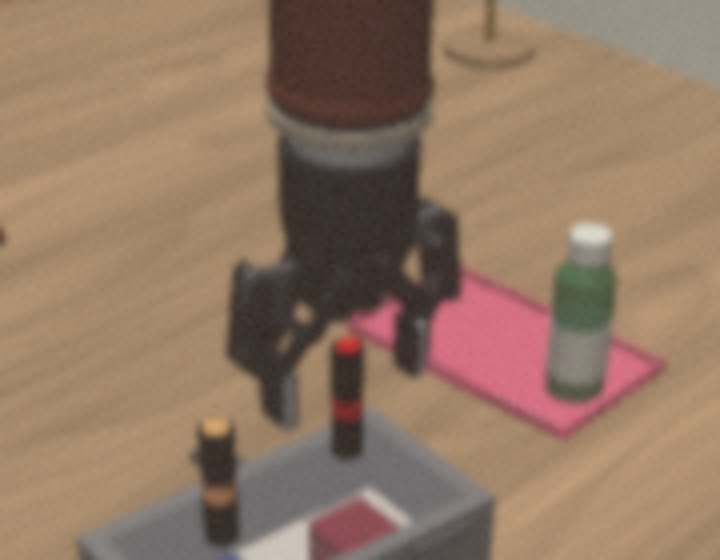

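View pics/g2.png

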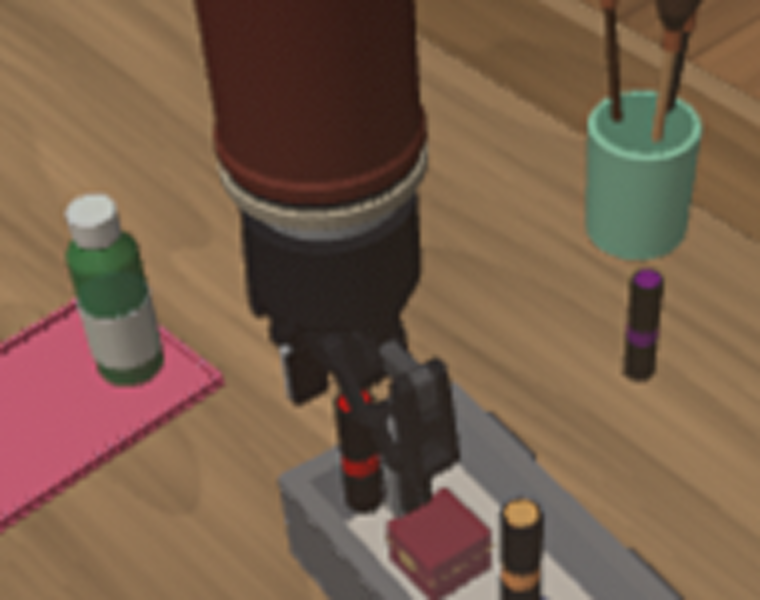

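The bottle stands upright on the tray and the open fingers flank the red lipstick. Closing on it.

Request:
play_rows:
  dp:
    - [0.1,-0.05,0]
    - [0.1,-0.05,0]
    - [0.1,-0.05,0]
    - [0.1,-0.05,0]
    - [0.1,-0.05,0]
    - [0.1,-0.05,0]
    - [0.1,-0.05,0]
    - [0.1,-0.05,0]
    - [0.1,-0.05,0]
  yaw: [0,0,0,0,0,0,0,0,0]
  gripper: 1

```text
time: 10.02
position: [0.5628, 0.0479, 0.0916]
orientation: [0.065, 0.998, -0.003, 0.002]
contact_force: [-1.1, -0.7, 5.0]
opening: 0.0185
```

Request:
play_rows:
  dp:
    - [0,0,0.7]
    - [0,0,2]
    - [0,0,4]
    - [0,0.5,6]
    - [-0.5,2.5,6.5]
    - [-1.5,5,6.5]
    - [-2.7,8,6.5]
    - [-3.9,11,6.5]
    - [-5.1,14,6.5]
    - [-6.3,17,6.5]
    - [-7.3,19.5,6.5]
    - [-8,21.5,6.5]
    - [-8.3,22.7,6.5]
    - [-8.3,22.7,5.5]
    - [-8.3,22.7,3.5]
    - [-8.3,22.7,1]
    - [-8.3,22.7,-1.5]
    - [-8.3,22.7,-3.5]
    - [-8.3,22.7,-4.8]
    - [-8.3,22.7,-5.2]
  yaw: [0,0,0,0,0,0,0,0,0,0,0,0,0,0,0,0,0,0,0,0]

```text
time: 11.68
position: [0.479, 0.2733, 0.0375]
orientation: [0.065, 0.998, -0.003, 0.0]
contact_force: [-0.4, -0.5, 0.5]
opening: 0.0188
```

Request:
play_rows:
  dp:
    - [0.05,0,-0.25]
    - [0.05,0,-0.45]
    - [0.05,0,-0.6]
    - [0.05,0,-0.65]
    - [0.05,0,-0.65]
  yaw: [0,0,0,0,0]

```text
time: 12.1
position: [0.48, 0.2735, 0.0317]
orientation: [0.065, 0.998, -0.003, 0.001]
contact_force: [0.8, 0.3, -0.8]
opening: 0.0185
```

Request:
play_rows:
  dp:
    - [0,0,-0.05]
    - [0,0,-0.1]
    - [0,0,-0.12]
    - [0,0,-0.12]
  yaw: [0,0,0,0]

```text
time: 12.43
position: [0.48, 0.2735, 0.0305]
orientation: [0.065, 0.998, -0.003, 0.001]
contact_force: [0.9, -0.7, -0.8]
opening: 0.0187
```

Run:
```python
from h import *
s=state();print(s["position"].round(4),s["contact_force"].round(1),s["opening"])
a=grab_frame("scene");b=grab_frame("side")
crop(a,280,70,180,130,4,"pics/i1.png"); crop(b,130,70,190,150,4,"pics/i2.png")
```

```text
[0.48   0.2735 0.0305] [ 0.9 -0.7 -0.8] 0.018694014960119545
```

View pics/i2.png

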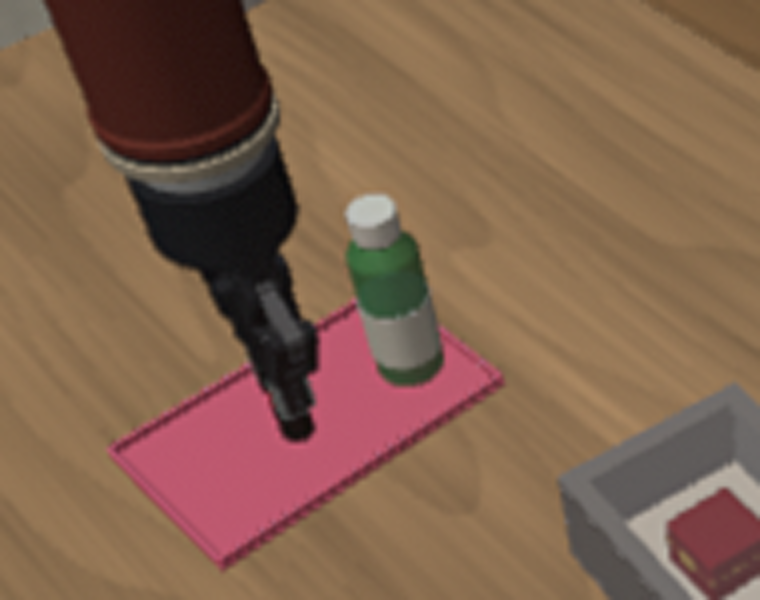

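Request:
play_rows:
  dp:
    - [0,0,-0.05]
    - [0,0,-0.1]
    - [0,0,-0.1]
  yaw: [0,0,0]

```text
time: 12.78
position: [0.4801, 0.2736, 0.0302]
orientation: [0.065, 0.998, -0.003, 0.001]
contact_force: [-2.6, -2.4, 8.9]
opening: 0.0184
```

Request:
play_rows:
  dp:
    - [0,0,0]
    - [0,0,0]
    - [0,0,0]
    - [0,0,0]
    - [0,0,0]
  yaw: [0,0,0,0,0]
  gripper: 0

```text
time: 13.2
position: [0.4801, 0.2735, 0.03]
orientation: [0.065, 0.998, -0.003, 0.001]
contact_force: [-0.8, -0.8, -0.0]
opening: 0.0775
```

Request:
play_rows:
  dp:
    - [0,0,0.8]
    - [0,0,3]
    - [0,0,6]
    - [0,0,9.5]
    - [0,0,13]
    - [0,-1.5,16]
    - [1,-5,17]
    - [2,-9,17]
    - [3.2,-13,17]
    - [4.4,-17,17]
    - [5.6,-21,17]
    - [6.8,-25,17]
    - [7.8,-28.5,17]
    - [8.6,-31,17]
    - [9,-32.7,17]
    - [9,-33.2,16]
    - [9,-33.2,13.5]
    - [9,-33.2,11]
  yaw: [0,0,0,0,0,0,0,0,0,0,0,0,0,0,0,0,0,0]

```text
time: 14.7
position: [0.5704, -0.0579, 0.14]
orientation: [0.066, 0.998, -0.003, 0.002]
contact_force: [-0.0, 2.0, -0.2]
opening: 0.0854
```

Request:
play_rows:
  dp:
    - [0,0,-2]
    - [0,0,-3.8]
    - [0,0,-4.8]
    - [0,0,-5.1]
    - [0,0,-5.1]
  yaw: [0,0,0,0,0]

```text
time: 15.12
position: [0.57, -0.0572, 0.0886]
orientation: [0.065, 0.998, -0.003, 0.001]
contact_force: [-0.2, 0.7, 0.1]
opening: 0.0849
```

Run:
```python
from h import *
s=state();print(s["position"].round(4),s["contact_force"].round(1),s["opening"])
a=grab_frame("scene");b=grab_frame("side")
crop(a,225,70,180,140,4,"pics/j1.png"); crop(b,130,90,240,150,3,"pics/j2.png")
```

```text
[ 0.57   -0.0572  0.0886] [-0.2  0.7  0.1] 0.08489280928245252
```

View pics/j1.png

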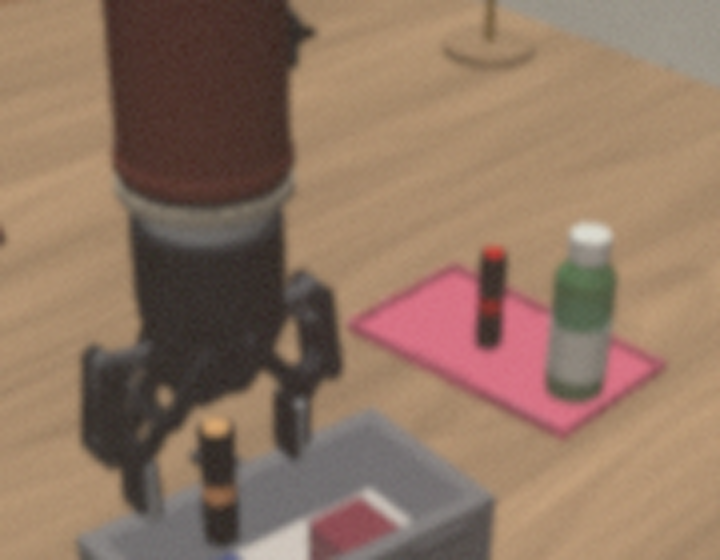

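View pics/j2.png

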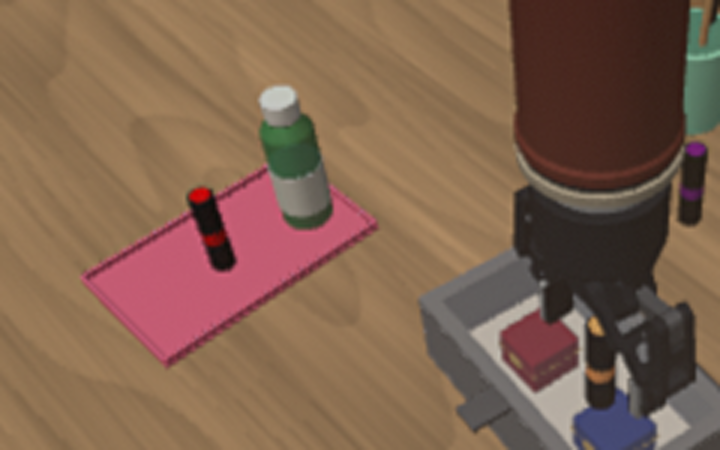

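The red lipstick stands on the tray and the peach one is between the fingers. Gripping it.

Request:
play_rows:
  dp:
    - [0,-0.1,0]
    - [0,-0.1,0]
    - [0,-0.1,0]
    - [0,-0.1,0]
    - [0,-0.1,0]
    - [0,-0.1,0]
    - [0,-0.1,0]
    - [0,-0.1,0]
    - [0,-0.1,0]
  yaw: [0,0,0,0,0,0,0,0,0]
  gripper: 1

```text
time: 15.97
position: [0.5712, -0.0585, 0.0904]
orientation: [0.065, 0.998, -0.003, 0.003]
contact_force: [-1.9, 0.7, 5.7]
opening: 0.0182
```

Request:
play_rows:
  dp:
    - [0,0,0.7]
    - [0,0,2]
    - [0,0,4]
    - [-0.2,0.7,6]
    - [-1,3,6.5]
    - [-2.3,6,6.5]
    - [-3.6,9,6.5]
    - [-4.9,12,6.5]
    - [-6.2,15,6.5]
    - [-7.5,18,6.5]
    - [-8.8,21,6.5]
    - [-10,24,6.5]
    - [-11.2,27,6.5]
    - [-12.4,29.5,6.5]
    - [-13.3,31.6,6.5]
    - [-14,33,6.5]
    - [-14.1,33.4,6.5]
    - [-14.1,33.4,6]
    - [-14.1,33.4,4.5]
    - [-14.1,33.4,2.5]
  yaw: [0,0,0,0,0,0,0,0,0,0,0,0,0,0,0,0,0,0,0,0]

```text
time: 17.63
position: [0.432, 0.2746, 0.116]
orientation: [0.066, 0.998, -0.003, 0.004]
contact_force: [0.3, -0.5, -0.4]
opening: 0.0182
```

Request:
play_rows:
  dp:
    - [0,0,-2]
    - [0,0,-4]
    - [0,0,-5.8]
    - [0,0,-7]
    - [0,0,-7.4]
    - [0,0,-7.5]
    - [0,0,-7.5]
  yaw: [0,0,0,0,0,0,0]

```text
time: 18.22
position: [0.4326, 0.2744, 0.0414]
orientation: [0.066, 0.998, -0.003, 0.004]
contact_force: [-0.4, -0.0, -0.3]
opening: 0.0184
```

Request:
play_rows:
  dp:
    - [0,0,-0.4]
    - [0,0,-0.8]
    - [0,0,-1]
    - [0,0,-1.1]
    - [0,0,-1.15]
    - [0,0,-1.15]
  yaw: [0,0,0,0,0,0]

```text
time: 18.72
position: [0.4325, 0.2744, 0.0299]
orientation: [0.066, 0.998, -0.003, 0.004]
contact_force: [0.0, 0.5, -1.2]
opening: 0.0186
```

Request:
play_rows:
  dp:
    - [0,0,-0.05]
    - [0,0,-0.1]
    - [0,0,-0.12]
    - [0,0,-0.12]
  yaw: [0,0,0,0]

```text
time: 19.05
position: [0.4326, 0.2745, 0.0289]
orientation: [0.066, 0.998, -0.003, 0.004]
contact_force: [-0.0, -0.3, 1.0]
opening: 0.0186
```

Request:
play_rows:
  dp:
    - [0,0,0]
    - [0,0,0]
    - [0,0,0]
    - [0,0,0]
    - [0,0,0]
  yaw: [0,0,0,0,0]
  gripper: 0

```text
time: 19.47
position: [0.4326, 0.2745, 0.0288]
orientation: [0.066, 0.998, -0.003, 0.004]
contact_force: [-0.9, 0.1, 0.4]
opening: 0.0779
```

Request:
play_rows:
  dp:
    - [0,0,0.8]
    - [0,0,3]
    - [0,0,6]
    - [0,0,9.5]
    - [0,-1,12.5]
    - [0.3,-4,13]
    - [1.2,-8,13]
    - [2.2,-12,13]
    - [3.2,-16,13]
    - [4.3,-20,13]
    - [5.4,-23.5,13]
    - [6.3,-26.5,13]
    - [7.1,-28.5,13]
    - [7.15,-28.8,12]
    - [7.15,-28.8,9.5]
    - [7.15,-28.8,7]
    - [7.15,-28.8,4.5]
    - [7.15,-28.8,3]
    - [7.15,-28.8,2.2]
    - [7.15,-28.8,2.1]
  yaw: [0,0,0,0,0,0,0,0,0,0,0,0,0,0,0,0,0,0,0,0]

```text
time: 21.13
position: [0.503, -0.0129, 0.0487]
orientation: [0.066, 0.998, -0.003, 0.003]
contact_force: [-0.5, -0.0, -1.6]
opening: 0.0856
```

Run:
```python
from h import *
s=state();print(s["position"].round(4),s["contact_force"].round(1),s["opening"],R.from_quat(s["orientation"]).as_matrix()[:,0].round(3))
a=grab_frame("scene");b=grab_frame("side");w=grab_frame("wrist")
crop(b,130,90,240,180,3,"pics/k2.png");cv2.imwrite("pics/k3.png",w["img"][:,:,::-1])
```

```text
[ 0.503  -0.0129  0.0487] [-0.5 -0.  -1.6] 0.08558136726348997 [-0.991  0.132 -0.007]
```

View pics/k2.png

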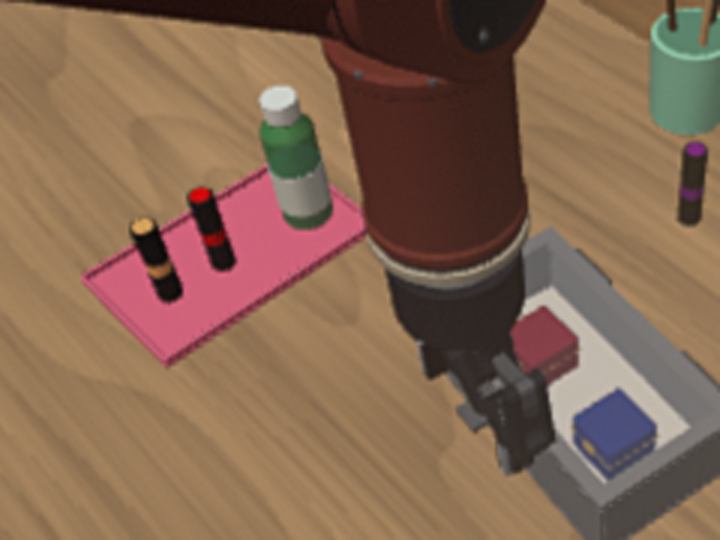

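View pics/k3.png

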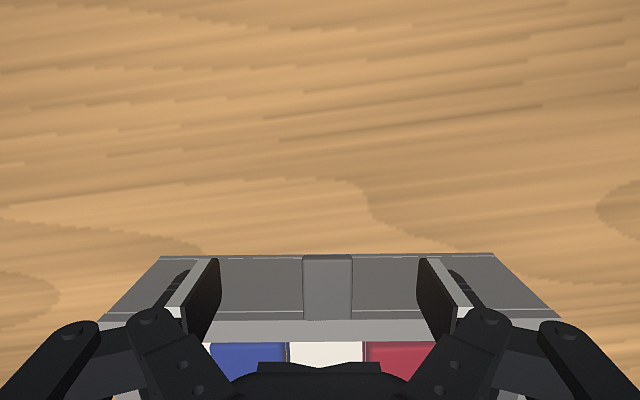

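Run:
```python
from h import *
f=grab_frame("wrist")
for p in [(303,255),(352,255),(301,319),(352,319)]: print(onz(f,*p,.0645).round(4))
s=state();print(s["position"],proj(f,s["position"]))
```

```text
[ 0.493  -0.0184  0.0645]
[0.4957 0.0022 0.0645]
[ 0.5248 -0.0241  0.0645]
[ 0.5278 -0.0012  0.0645]
[ 0.50499402 -0.01329296  0.05109531] [318.91713785 263.23670936]
```

Request:
play_rows:
  dp:
    - [-0.1,0.25,-0.1]
    - [-0.1,0.3,-0.2]
    - [-0.1,0.3,-0.2]
  yaw: [0,0,0]

```text
time: 21.58
position: [0.5043, -0.0101, 0.0496]
orientation: [0.066, 0.998, -0.003, 0.006]
contact_force: [0.5, -0.4, 0.5]
opening: 0.0855
```

Request:
play_rows:
  dp:
    - [0,0,0]
    - [0,0,0]
    - [0,0,0]
    - [0,0,0]
    - [0,0,0]
    - [0,0,0]
    - [0,0,0]
    - [0,0,0]
    - [0,0,0]
  yaw: [0,0,0,0,0,0,0,0,0]
  gripper: 1

```text
time: 22.33
position: [0.5043, -0.0094, 0.0498]
orientation: [0.066, 0.998, -0.003, 0.006]
contact_force: [-1.9, 3.3, 5.9]
opening: 0.0197
```

Run:
```python
import numpy as np
for t in np.arange(.1,1.75,.1):
    u=-13.6*np.cos(t)+.3*np.sin(t)+13.6; w=13.6*np.sin(t)+.3*np.cos(t)-.3
    print(round(t,2),[round(u*.992,1),round(-u*.127,1),round(w,1)])
```

```text
0.1 [np.float64(0.1), np.float64(-0.0), np.float64(1.4)]
0.2 [np.float64(0.3), np.float64(-0.0), np.float64(2.7)]
0.3 [np.float64(0.7), np.float64(-0.1), np.float64(4.0)]
0.4 [np.float64(1.2), np.float64(-0.2), np.float64(5.3)]
0.5 [np.float64(1.8), np.float64(-0.2), np.float64(6.5)]
0.6 [np.float64(2.5), np.float64(-0.3), np.float64(7.6)]
0.7 [np.float64(3.4), np.float64(-0.4), np.float64(8.7)]
0.8 [np.float64(4.3), np.float64(-0.6), np.float64(9.7)]
0.9 [np.float64(5.3), np.float64(-0.7), np.float64(10.5)]
1.0 [np.float64(6.5), np.float64(-0.8), np.float64(11.3)]
1.1 [np.float64(7.6), np.float64(-1.0), np.float64(12.0)]
1.2 [np.float64(8.9), np.float64(-1.1), np.float64(12.5)]
1.3 [np.float64(10.2), np.float64(-1.3), np.float64(12.9)]
1.4 [np.float64(11.5), np.float64(-1.5), np.float64(13.2)]
1.5 [np.float64(12.8), np.float64(-1.6), np.float64(13.3)]
1.6 [np.float64(14.2), np.float64(-1.8), np.float64(13.3)]
1.7 [np.float64(15.5), np.float64(-2.0), np.float64(13.1)]
```

Request:
play_rows:
  dp:
    - [0,0,0.5]
    - [0.1,0,1.2]
    - [0.2,0,2]
    - [0.4,0,3]
    - [0.7,-0.1,4]
    - [1.2,-0.2,5.3]
    - [1.2,-0.2,5.3]
  yaw: [0,0,0,0,0,0,0]

```text
time: 22.92
position: [0.5181, -0.0111, 0.1054]
orientation: [0.066, 0.998, -0.002, 0.007]
contact_force: [4.4, 4.3, -4.1]
opening: 0.0201
```

Run:
```python
from h import *
s=state();print(s["position"].round(4),s["contact_force"].round(1),s["opening"],R.from_quat(s["orientation"]).as_matrix()[:,0].round(3))
a=grab_frame("scene");b=grab_frame("side")
crop(a,225,70,180,140,4,"pics/l1.png");crop(b,130,90,240,180,3,"pics/l2.png")
```

```text
[ 0.5181 -0.0111  0.1054] [ 4.4  4.3 -4.1] 0.020125845855919807 [-0.991  0.132 -0.015]
```

View pics/l2.png

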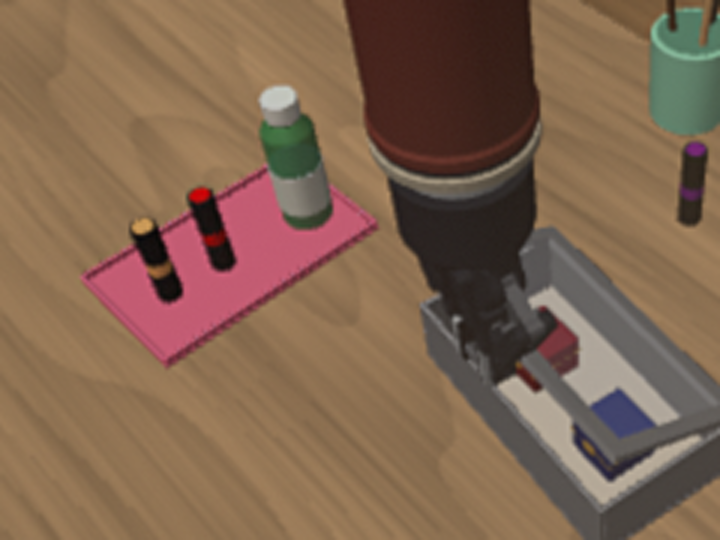

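Request:
play_rows:
  dp:
    - [0.5,0,1]
    - [1.2,-0.1,2.1]
    - [2.1,-0.2,3.2]
    - [3,-0.4,4.2]
    - [4,-0.5,5]
    - [5.2,-0.6,5.8]
    - [6.3,-0.8,6.5]
    - [7.6,-0.9,7]
    - [8.9,-1.1,7.4]
    - [8.9,-1.1,7.4]
  yaw: [0,0,0,0,0,0,0,0,0,0]

```text
time: 23.85
position: [0.6066, -0.0217, 0.1774]
orientation: [0.066, 0.998, -0.002, 0.006]
contact_force: [-2.6, 2.1, 1.8]
opening: 0.0197
```

Run:
```python
from h import *
s=state();print(s["position"].round(4),s["contact_force"].round(1),s["opening"],R.from_quat(s["orientation"]).as_matrix()[:,0].round(3))
a=grab_frame("scene");b=grab_frame("side")
crop(a,225,70,180,140,4,"pics/m1.png");crop(b,130,90,240,180,3,"pics/m2.png")
```

```text
[ 0.6066 -0.0217  0.1774] [-2.6  2.1  1.8] 0.01965144461578932 [-0.991  0.132 -0.012]
```

View pics/m1.png

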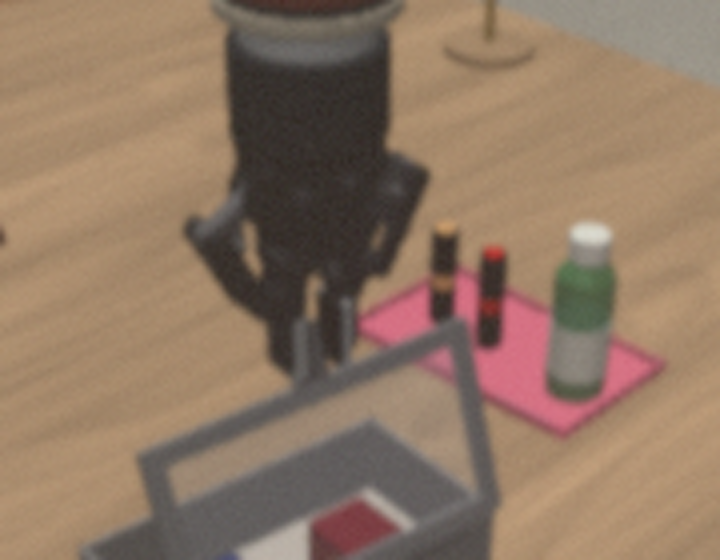

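Request:
play_rows:
  dp:
    - [0.6,-0.1,0.2]
    - [1.3,-0.2,0.3]
    - [2.6,-0.3,0.4]
    - [4,-0.5,0.4]
    - [5.2,-0.7,0.2]
    - [5.2,-0.7,0.2]
    - [5.2,-0.7,0.2]
  yaw: [0,0,0,0,0,0,0]

```text
time: 24.53
position: [0.6571, -0.0293, 0.1788]
orientation: [0.066, 0.998, -0.003, 0.006]
contact_force: [0.4, 0.2, 0.3]
opening: 0.0001
```

Request:
play_rows:
  dp:
    - [0,0,0]
    - [0,0,0]
    - [0,0,0]
    - [0,0,0]
    - [0,0,0]
  yaw: [0,0,0,0,0]
  gripper: 0

```text
time: 24.95
position: [0.6568, -0.0293, 0.1789]
orientation: [0.066, 0.998, -0.003, 0.006]
contact_force: [0.3, 1.1, -0.4]
opening: 0.0608
```

Run:
```python
from h import *
a=grab_frame("scene");b=grab_frame("side")
crop(a,225,60,190,150,4,"pics/n1.png");crop(b,230,70,190,150,4,"pics/n2.png")
```

```text
(no output)
```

View pics/n1.png

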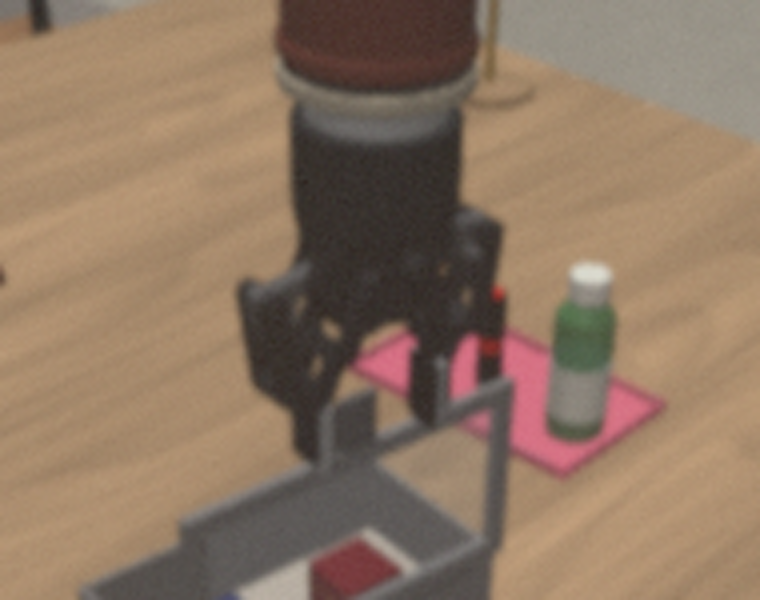

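View pics/n2.png

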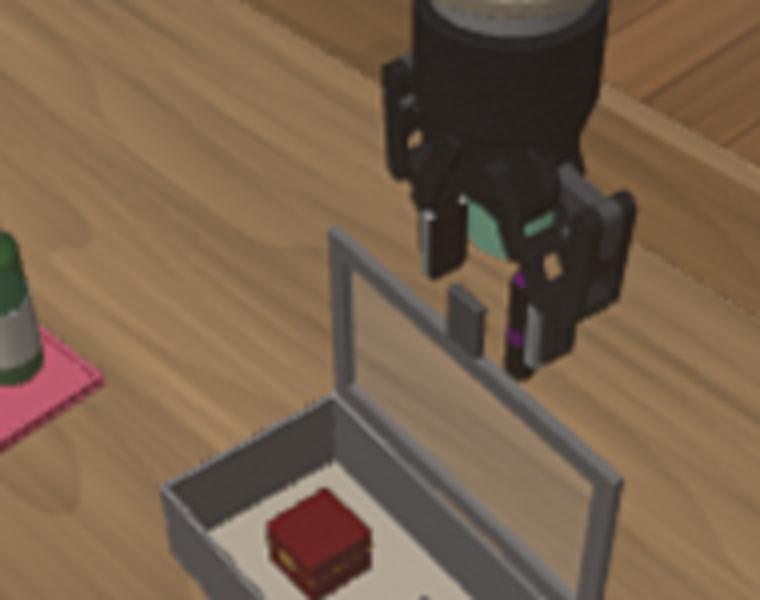

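Run:
```python
from h import *
a=grab_frame("scene");b=grab_frame("side")
A=lambda x,y:(225+(x-1.5)/4,60+(y-1.5)/4);B=lambda x,y:(230+(x-1.5)/4,70+(y-1.5)/4)
h=np.array([.639,-.0303]);d=np.array([.992,-.127])
for n,p,q in [("tab",(350,403),(466,297)),("cornL",(508,382),(334,232))]:
    P=tri([ray(a,*A(*p)),ray(b,*B(*q))]);u=(P[:2]-h)@d;print(n,P.round(4),"theta",np.pi-np.arctan2(P[2]-.0585,u))
```

```text
tab [ 0.6422 -0.0272  0.1999] theta 1.5903410557926136
cornL [0.6551 0.0769 0.1697] theta 1.5916783365337683
```

Request:
play_rows:
  dp:
    - [0,0,1]
    - [0,0,3]
    - [0,0,6]
    - [0,0,8]
    - [-2,1,10]
    - [-5,2.5,11]
    - [-8,4,11]
    - [-10,5,11]
    - [-10,5,11]
    - [-10,5,11]
    - [-10,5,11]
  yaw: [0,0,0,0,0,0,0,0,0,0,0]
  gripper: 0.25

```text
time: 26.07
position: [0.5575, 0.0201, 0.2895]
orientation: [0.066, 0.998, -0.003, 0.007]
contact_force: [-0.5, -0.7, -0.8]
opening: 0.064
```

Run:
```python
from h import *
f=grab_frame("wrist");s=state();print(s["position"].round(4),s["opening"],R.from_quat(s["orientation"]).as_matrix()[:,0].round(3))
cv2.imwrite("pics/o.png",f["img"][:,:,::-1]);crop(f,240,120,200,150,4,"pics/o2.png")
hsv=cv2.cvtColor(f["img"],cv2.COLOR_RGB2HSV)
for n,lo,hi in (("wine",(165,90,40),(180,255,255)),("navy",(110,80,40),(130,255,255))):
    m=cv2.inRange(hsv,lo,hi);m[:,480:]=0
    k,l,st,ce=cv2.connectedComponentsWithStats(m)
    for i in range(1,k):
        if st[i,4]>300: print(n,st[i])
```

```text
[0.5577 0.0199 0.2891] 0.06387521624756 [-0.991  0.133 -0.013]
wine [475   0   5 159 578]
navy [ 235  165   37   35 1147]
```

View pics/o.png

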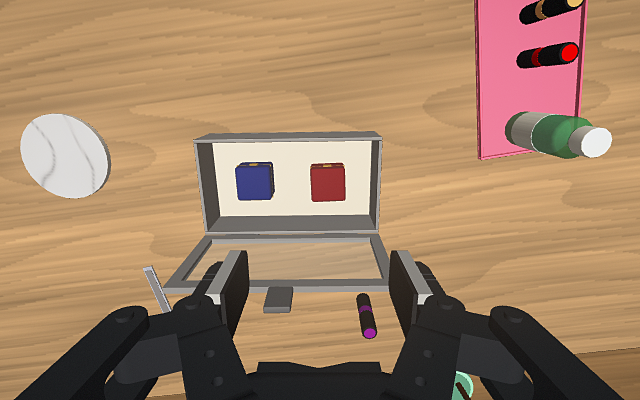

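View pics/o2.png

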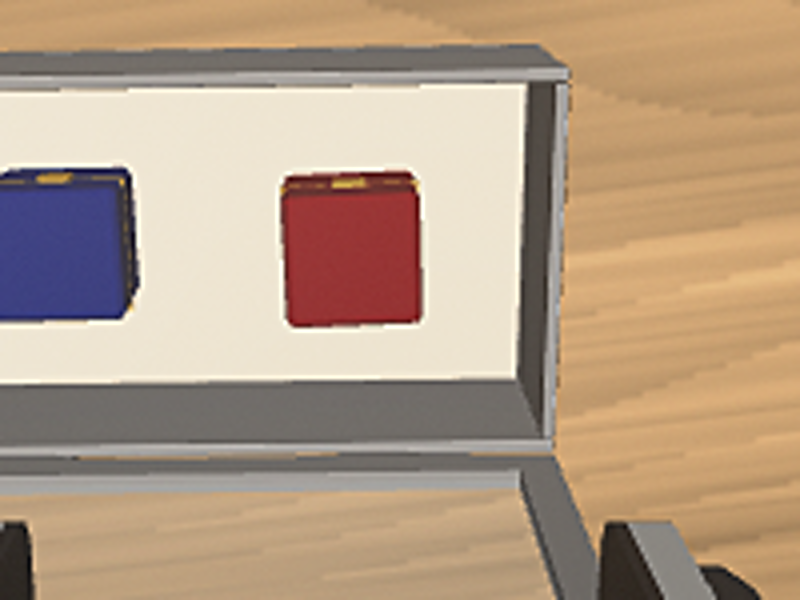

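Run:
```python
from h import *
f=grab_frame("wrist")
P=np.array([onz(f,240+(x-1.5)/4,120+(y-1.5)/4,.04) for x,y in [(284,193),(418,190),(422,322),(290,326)]]);print(P.round(4),P.mean(0))
N=np.array([onz(f,u,v,.04) for u,v in [(237,167),(271,167),(272,199),(238,200)]]);print(N.mean(0))
for u,v in [(194,137.5),(381.5,137),(378.5,230),(208,233)]: print(onz(f,u,v,.058).round(4))
s=state();print(s["position"].round(4))
```

```text
[[0.5664 0.008  0.04  ]
 [0.5708 0.0476 0.04  ]
 [0.612  0.0442 0.04  ]
 [0.6079 0.0039 0.04  ]] [0.58926962 0.02592042 0.04      ]
[ 0.57639191 -0.0618443   0.04      ]
[ 0.5113 -0.1137  0.058 ]
[0.5386 0.0913 0.058 ]
[0.6489 0.0791 0.058 ]
[ 0.6254 -0.1253  0.058 ]
[0.5577 0.02   0.2888]
```

Request:
play_rows:
  dp:
    - [1,0.1,0]
    - [2.2,0.3,-1]
    - [3.1,0.35,-3]
    - [3.1,0.35,-6]
    - [3.1,0.35,-9]
    - [3.1,0.35,-12]
    - [3.1,0.35,-15]
    - [3.1,0.35,-17.5]
    - [3.1,0.35,-19]
    - [3.1,0.35,-19.5]
    - [3.1,0.35,-19.5]
  yaw: [0,0,0,0,0,0,0,0,0,0,0]

```text
time: 27.08
position: [0.5882, 0.0231, 0.0921]
orientation: [0.067, 0.998, -0.002, 0.004]
contact_force: [-0.5, -0.1, -0.5]
opening: 0.064
```

Run:
```python
from h import *
f=grab_frame("wrist");s=state();print(s["position"].round(4),s["opening"],s["contact_force"].round(1),R.from_quat(s["orientation"]).as_matrix().round(3).tolist())
cv2.imwrite("pics/p.png",f["img"][:,:,::-1]);b=grab_frame("side");crop(b,230,70,190,150,4,"pics/p2.png");a=grab_frame("scene");crop(a,225,60,190,150,4,"pics/p1.png")
```

```text
[0.589  0.0234 0.0936] 0.0641602040697922 [ 0.3 -0.  -0.2] [[-0.991, 0.133, 0.011], [0.133, 0.991, -0.005], [-0.011, -0.004, -1.0]]
```

View pics/p.png

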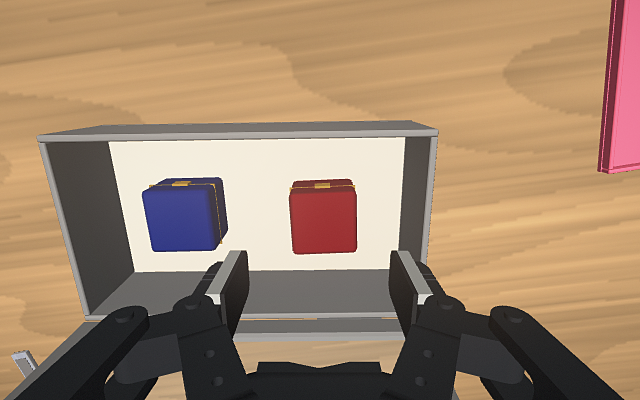

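View pics/p2.png

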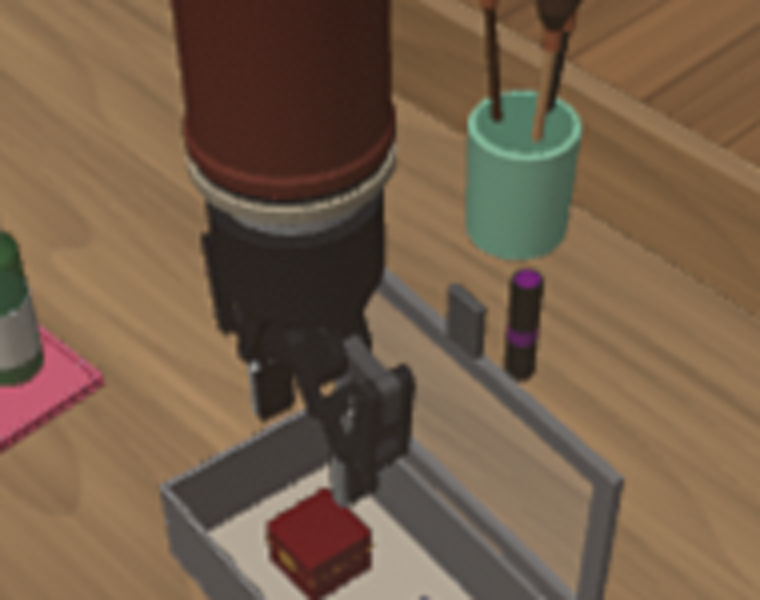

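View pics/p1.png

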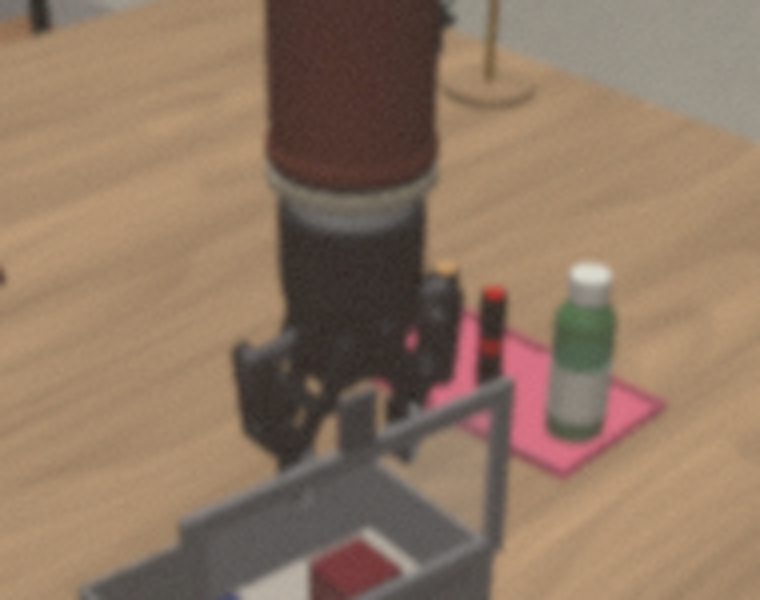

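Run:
```python
from h import *
f=grab_frame("wrist")
P=np.array([onz(f,*p,.04) for p in [(290,193),(356,192),(357,252.5),(293,254)]]);print(P.round(4),P.mean(0),state()["position"])
```

```text
[[0.5698 0.0082 0.04  ]
 [0.5746 0.0483 0.04  ]
 [0.6156 0.0448 0.04  ]
 [0.6111 0.0034 0.04  ]] [0.59279219 0.02616463 0.04      ] [0.58974214 0.02352218 0.09519444]
```

Request:
play_rows:
  dp:
    - [0,0.15,-1.5]
    - [0,0.15,-3]
    - [0,0.15,-4.5]
    - [0,0.15,-6]
    - [0,0.15,-7]
    - [0,0.15,-7.7]
    - [0,0.15,-8.2]
    - [0,0.15,-8.4]
    - [0,0.15,-8.4]
  yaw: [0,0,0,0,0,0,0,0,0]

```text
time: 28.03
position: [0.5899, 0.0251, 0.0114]
orientation: [0.067, 0.998, -0.002, 0.007]
contact_force: [-1.1, 0.2, 0.6]
opening: 0.0637
```

Run:
```python
from h import *
f=grab_frame("wrist");s=state();print(s["position"].round(4),s["opening"],s["contact_force"].round(1))
cv2.imwrite("pics/q.png",f["img"][:,:,::-1])
```

```text
[0.5901 0.0251 0.0117] 0.06426168762186579 [0.4 0.5 1. ]
```

View pics/q.png

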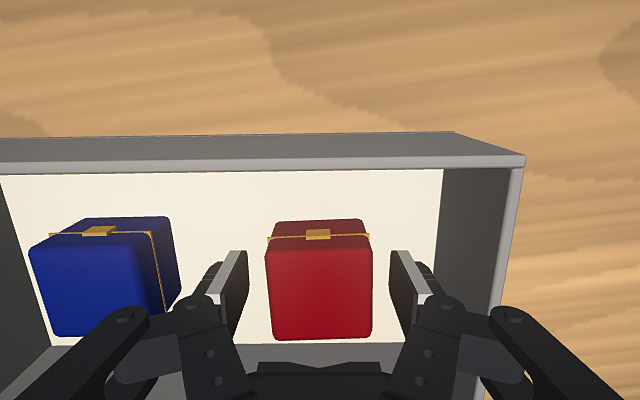

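The wine case sits centred between the jaws (u 265–372, fingers at 248 and 390). Gripping.

Request:
play_rows:
  dp:
    - [0,0,-0.2]
    - [0,0,-0.2]
    - [0,0,-0.2]
    - [0,0,-0.2]
    - [0,0,-0.2]
    - [0,0,-0.2]
    - [0,0,-0.2]
    - [0,0,-0.2]
  yaw: [0,0,0,0,0,0,0,0]
  gripper: 1

```text
time: 28.75
position: [0.5907, 0.0252, 0.0104]
orientation: [0.067, 0.998, -0.002, 0.008]
contact_force: [-0.3, -0.5, 6.0]
opening: 0.0414
```

Request:
play_rows:
  dp:
    - [0,0,0.7]
    - [0,0,2]
    - [0,0,4]
    - [-0.5,0,6.5]
    - [-1.5,0,9]
    - [-3,-0.5,11]
    - [-4.2,-2.5,11.5]
    - [-5,-5.5,11.5]
    - [-5.5,-8.5,11.5]
    - [-6,-11.5,11.5]
    - [-6.4,-14.5,11.5]
    - [-6.8,-17.5,11.5]
    - [-7.1,-20.5,11.5]
    - [-7.2,-23.5,11.5]
    - [-7.2,-26.5,11.5]
    - [-7.2,-29.5,11.5]
    - [-7.2,-31.8,11]
    - [-7.2,-32.9,10]
    - [-7.2,-32.9,8]
    - [-7.2,-32.9,6]
  yaw: [0,0,0,0,0,0,0,0,0,0,0,0,0,0,0,0,0,0,0,0]

```text
time: 30.42
position: [0.519, -0.3041, 0.0704]
orientation: [0.067, 0.998, -0.002, 0.009]
contact_force: [-0.8, 1.8, -1.0]
opening: 0.0413
```

Run:
```python
from h import *
f=grab_frame("wrist");s=state();print(s["position"].round(4),s["opening"],s["contact_force"].round(1))
cv2.imwrite("pics/r.png",f["img"][:,:,::-1])
b=grab_frame("side");cv2.imwrite("pics/r2.png",b["img"][:,:,::-1])
a=grab_frame("scene");cv2.imwrite("pics/r1.png",a["img"][:,:,::-1])
```

```text
[ 0.5167 -0.3022  0.0658] 0.0412148382299912 [-2.1  0.9 -4.3]
```

View pics/r.png

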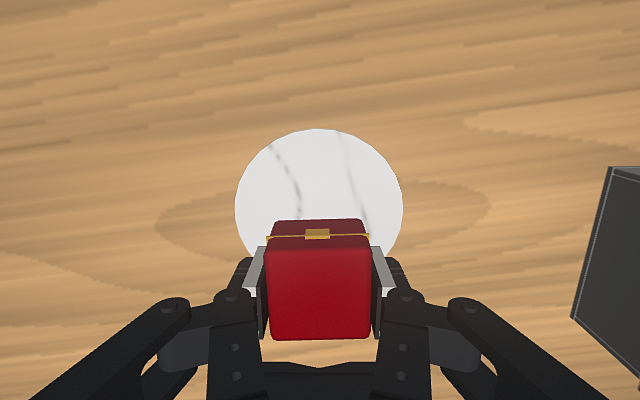

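View pics/r2.png

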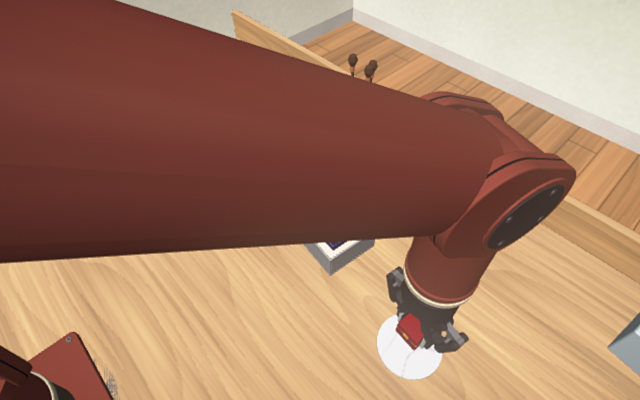

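View pics/r1.png

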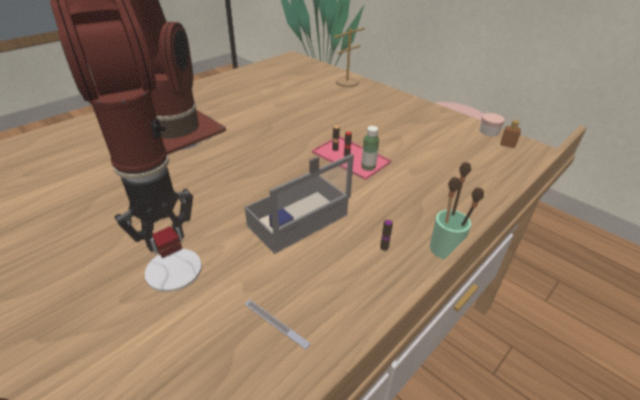

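Request:
play_rows:
  dp:
    - [0,-0.1,-1.5]
    - [0,-0.15,-3]
    - [0,-0.15,-4]
    - [0,-0.15,-4.6]
    - [0,-0.15,-4.9]
    - [0,-0.15,-4.9]
    - [0,-0.15,-4.9]
  yaw: [0,0,0,0,0,0,0]

```text
time: 31.15
position: [0.5183, -0.3037, 0.021]
orientation: [0.066, 0.998, -0.001, 0.007]
contact_force: [-0.3, -0.4, -0.3]
opening: 0.0413
```

Request:
play_rows:
  dp:
    - [0,0,-0.3]
    - [0,0,-0.5]
    - [0,0,-0.6]
    - [0,0,-0.65]
    - [0,0,-0.65]
  yaw: [0,0,0,0,0]

```text
time: 31.57
position: [0.5183, -0.3037, 0.0145]
orientation: [0.066, 0.998, -0.001, 0.007]
contact_force: [0.2, -0.4, -0.3]
opening: 0.0413
```

Request:
play_rows:
  dp:
    - [0,0,-0.05]
    - [0,0,-0.1]
    - [0,0,-0.12]
    - [0,0,-0.12]
  yaw: [0,0,0,0]

```text
time: 31.9
position: [0.5184, -0.3037, 0.0144]
orientation: [0.066, 0.998, -0.002, 0.007]
contact_force: [-6.2, 2.2, 11.2]
opening: 0.0413
```

Request:
play_rows:
  dp:
    - [0,0,0]
    - [0,0,0]
    - [0,0,0]
    - [0,0,0]
    - [0,0,0]
  yaw: [0,0,0,0,0]
  gripper: 0

```text
time: 32.32
position: [0.5183, -0.3037, 0.0142]
orientation: [0.066, 0.998, -0.001, 0.007]
contact_force: [0.4, 0.6, -0.3]
opening: 0.0856
```

Request:
play_rows:
  dp:
    - [0,0,0.7]
    - [0,0,2]
    - [0,0,5]
    - [-1,0,8.5]
    - [-2.5,0,12]
    - [-4,1,15]
    - [-4.5,1.5,17]
    - [-4.5,1.5,17]
    - [-4.5,1.5,17]
  yaw: [0,0,0,0,0,0,0,0,0]

```text
time: 33.07
position: [0.474, -0.289, 0.1869]
orientation: [0.066, 0.998, -0.003, 0.008]
contact_force: [0.1, 0.8, -0.2]
opening: 0.0853
```

Run:
```python
from h import *
f=grab_frame("wrist");s=state();print(s["position"].round(4),s["opening"],s["contact_force"].round(1))
cv2.imwrite("pics/s.png",f["img"][:,:,::-1])
a=grab_frame("scene");crop(a,110,90,260,210,3,"pics/s1.png")
hsv=cv2.cvtColor(f["img"],cv2.COLOR_RGB2HSV)
m=cv2.inRange(hsv,(0,0,120),(180,45,255))|cv2.inRange(hsv,(165,100,40),(180,255,255));m[:,480:]=0
cs,_=cv2.findContours(m,cv2.RETR_EXTERNAL,cv2.CHAIN_APPROX_NONE)
for c in cs:
    if cv2.contourArea(c)>1500:
        P=np.array([onz(f,*p,.008)[:2] for p in cv2.convexHull(c)[:,0]],np.float32);print(cv2.boundingRect(c),cv2.minEnclosingCircle(P))
```

```text
[ 0.4735 -0.2889  0.1853] 0.08524001747579048 [ 0.7 -0.1  0.1]
(257, 163, 107, 102) ((0.5177262425422668, -0.30472779273986816), 0.055248554795980453)
```

View pics/s.png

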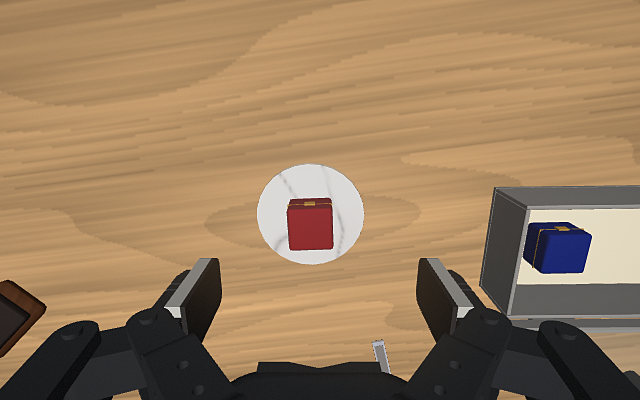

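View pics/s1.png

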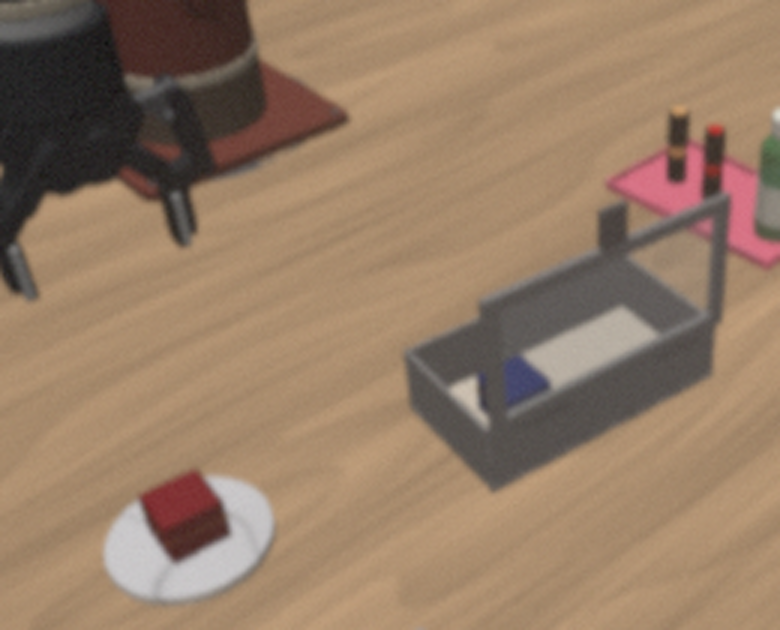

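Run:
```python
from h import *
f=grab_frame("wrist")
P=np.array([onz(f,*p,.043) for p in [(287,206),(332,205),(333,249),(289,250)]]);print(P.round(4).tolist(),P.mean(0))
a=grab_frame("scene");Q=[onz(a,110+(x-1)/3,90+(y-1)/3,.043) for x,y in [(140,497),(198,470),(226,507),(169,532)]];print(np.mean(Q,0))
```

```text
[[0.49, -0.3199, 0.043], [0.4944, -0.28, 0.043], [0.5375, -0.2844, 0.043], [0.5331, -0.3251, 0.043]] [ 0.51375757 -0.3023609   0.043     ]
[ 0.52432705 -0.3021957   0.043     ]
```

Request:
play_rows:
  dp:
    - [0,0,2.5]
    - [0.5,0.5,5]
    - [2,2,7.5]
    - [4.5,4.5,8.5]
    - [7,7,8.5]
    - [9.5,10,8.5]
    - [12,13,8.5]
    - [14.5,16,8.5]
    - [17,19,8.5]
    - [19,22,8.5]
    - [20.5,24.5,8.5]
    - [21.5,25.6,8.5]
    - [21.5,25.6,8]
    - [21.5,25.6,6]
    - [21.5,25.6,3.5]
    - [21.5,25.6,1.5]
    - [21.5,25.6,0.2]
    - [21.5,25.6,0.1]
    - [21.5,25.6,0.1]
  yaw: [0,0,0,0,0,0,0,0,0,0,0,0,0,0,0,0,0,0,0]
  gripper: 1

```text
time: 34.85
position: [0.6875, -0.0332, 0.1834]
orientation: [0.066, 0.998, -0.001, 0.005]
contact_force: [-0.0, 0.1, 1.0]
opening: -0.0001
```

Run:
```python
from h import *
s=state();p=s["position"];print(p.round(4),s["opening"],s["contact_force"].round(1))
b=grab_frame("side");crop(b,230,70,190,150,4,"pics/t2.png");a=grab_frame("scene");crop(a,225,60,190,150,4,"pics/t1.png")
h=np.array([.639,-.0268]);d=np.array([.992,-.127])
print("u now",(p[:2]-h)@d)
for t in np.arange(1.6,-.05,-.1):
    u=-.128*np.cos(t)+.006*np.sin(t)+.011;w=.0585+.128*np.sin(t)+.006*np.cos(t)
    q=np.r_[h+u*d,w];print(round(t,1),((q-p)*100).round(1).tolist())
```

```text
[ 0.6875 -0.0332  0.1834] -9.254100878932037e-05 [-0.   0.1  1. ]
u now 0.048923557754008896
1.6 [-2.8, 0.4, 0.3]
1.5 [-4.1, 0.5, 0.3]
1.4 [-5.3, 0.7, 0.2]
1.3 [-6.6, 0.9, -0.0]
1.2 [-7.8, 1.0, -0.3]
1.1 [-9.0, 1.2, -0.8]
1.0 [-10.1, 1.3, -1.4]
0.9 [-11.2, 1.5, -2.1]
0.8 [-12.2, 1.6, -2.9]
0.7 [-13.1, 1.7, -3.8]
0.6 [-13.9, 1.8, -4.8]
0.5 [-14.6, 1.9, -5.8]
0.4 [-15.2, 2.0, -7.0]
0.3 [-15.7, 2.0, -8.1]
0.2 [-16.1, 2.1, -9.4]
0.1 [-16.3, 2.1, -10.6]
-0.0 [-16.5, 2.1, -11.9]
```

View pics/t2.png

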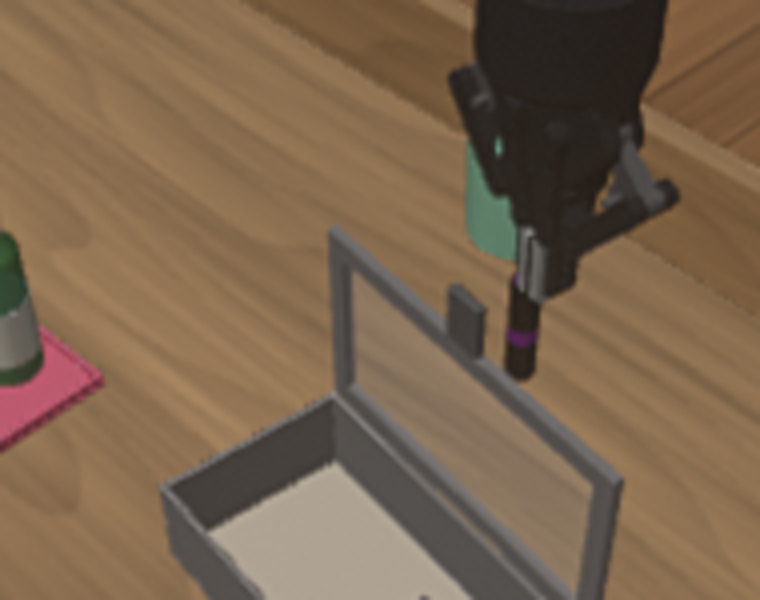

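View pics/t1.png

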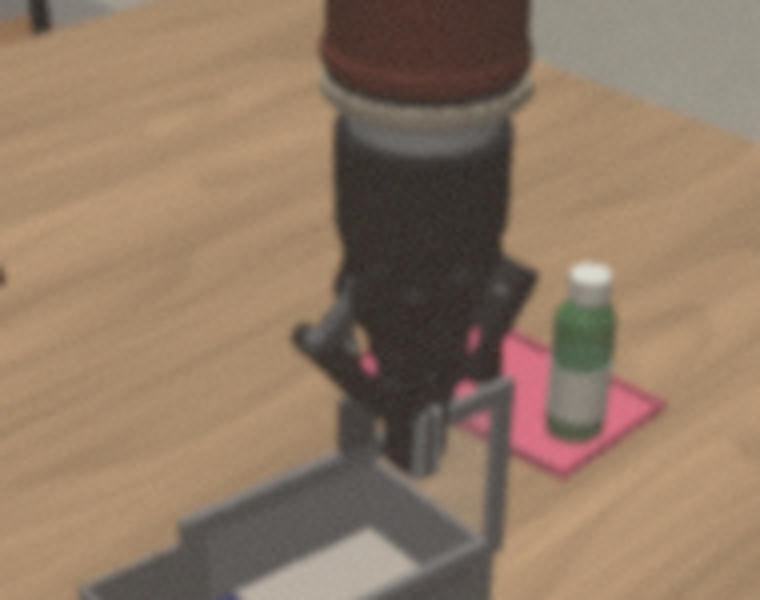

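Request:
play_rows:
  dp:
    - [-1,0.1,0.2]
    - [-2,0.3,0.3]
    - [-2.8,0.4,0.3]
    - [-3.5,0.4,0.3]
    - [-4.1,0.5,0.3]
    - [-5.3,0.7,0.2]
    - [-6.6,0.9,0]
    - [-7.8,1,-0.3]
    - [-9,1.2,-0.8]
    - [-10.1,1.3,-1.4]
    - [-11.2,1.5,-2.1]
    - [-12.2,1.6,-2.9]
    - [-12.2,1.6,-2.9]
  yaw: [0,0,0,0,0,0,0,0,0,0,0,0,0]

```text
time: 36.03
position: [0.5643, -0.0168, 0.1556]
orientation: [0.066, 0.998, -0.001, 0.006]
contact_force: [0.7, 0.2, -0.8]
opening: -0.0001
```

Run:
```python
from h import *
s=state();p=s["position"];print(p.round(4),s["opening"],s["contact_force"].round(1))
b=grab_frame("side");crop(b,230,70,190,150,4,"pics/u2.png");a=grab_frame("scene");crop(a,225,60,190,150,4,"pics/u1.png")
h=np.array([.639,-.0268]);d=np.array([.992,-.127])
for t in np.arange(.8,-.05,-.1):
    u=-.128*np.cos(t)+.006*np.sin(t)+.011;w=.0585+.128*np.sin(t)+.006*np.cos(t)
    q=np.r_[h+u*d,w];print(round(t,1),((q-p)*100).round(1).tolist())
```

```text
[ 0.5643 -0.0168  0.1556] -0.0001189412146427683 [ 0.7  0.2 -0.8]
0.8 [0.1, -0.1, -0.1]
0.7 [-0.8, 0.1, -1.0]
0.6 [-1.6, 0.2, -2.0]
0.5 [-2.3, 0.2, -3.0]
0.4 [-2.9, 0.3, -4.2]
0.3 [-3.4, 0.4, -5.4]
0.2 [-3.8, 0.4, -6.6]
0.1 [-4.0, 0.5, -7.8]
0.0 [-4.1, 0.5, -9.1]
```

View pics/u2.png

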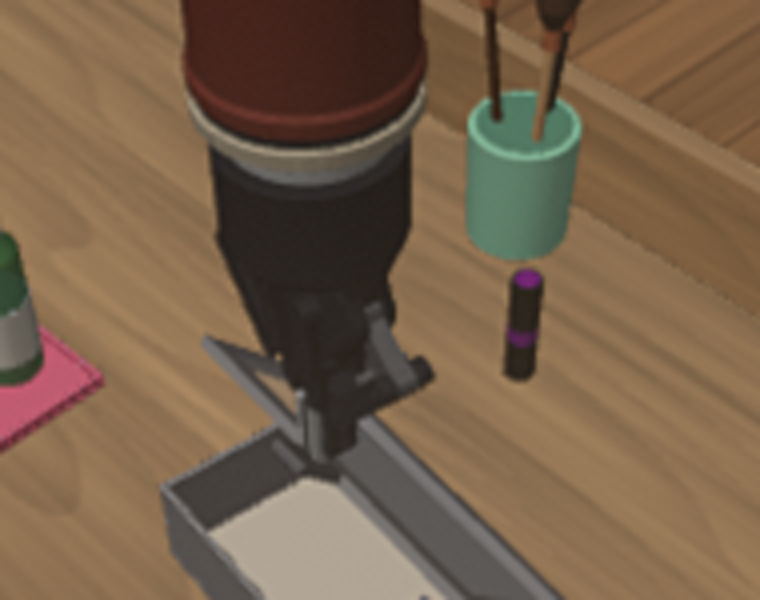

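View pics/u1.png

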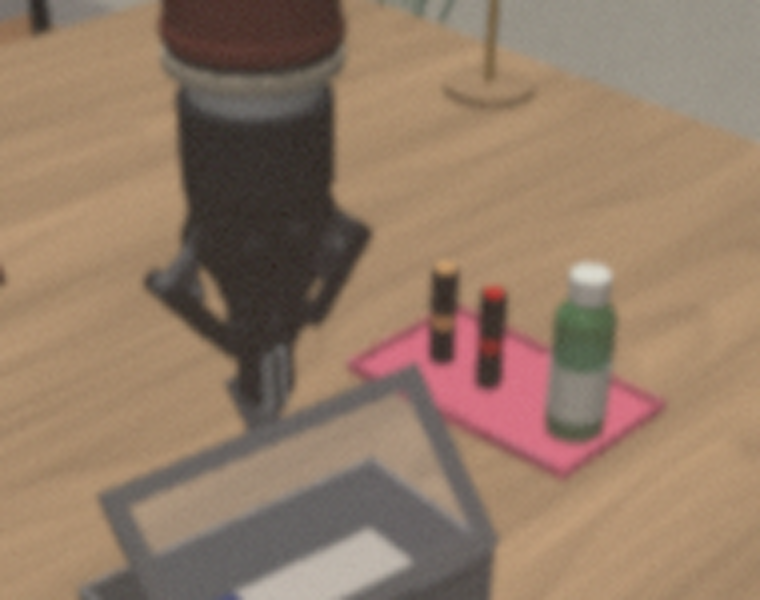

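Lid is following. Continuing down.

Request:
play_rows:
  dp:
    - [-0.4,0,-0.5]
    - [-0.8,0.1,-1]
    - [-1.6,0.2,-2]
    - [-2.3,0.2,-3]
    - [-2.9,0.3,-4.2]
    - [-3.4,0.4,-5.4]
    - [-3.8,0.4,-6.6]
    - [-4,0.5,-7.8]
    - [-4.1,0.5,-8.4]
    - [-4.1,0.5,-8.8]
    - [-4.1,0.5,-9.1]
    - [-4.1,0.5,-9.1]
  yaw: [0,0,0,0,0,0,0,0,0,0,0,0]

```text
time: 37.13
position: [0.5255, -0.012, 0.0655]
orientation: [0.066, 0.998, -0.001, 0.007]
contact_force: [0.6, 0.0, -0.6]
opening: -0.0
```

Request:
play_rows:
  dp:
    - [0,0,-0.1]
    - [0,0,-0.2]
    - [0,0,-0.25]
    - [0,0,-0.25]
  yaw: [0,0,0,0]

```text
time: 37.47
position: [0.5261, -0.0119, 0.0645]
orientation: [0.066, 0.998, -0.001, 0.007]
contact_force: [-5.2, 0.0, 13.2]
opening: -0.0002
```

Run:
```python
from h import *
b=grab_frame("side");crop(b,230,100,170,150,4,"pics/v2.png");a=grab_frame("scene");crop(a,225,60,190,150,4,"pics/v1.png")
```

```text
(no output)
```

View pics/v1.png

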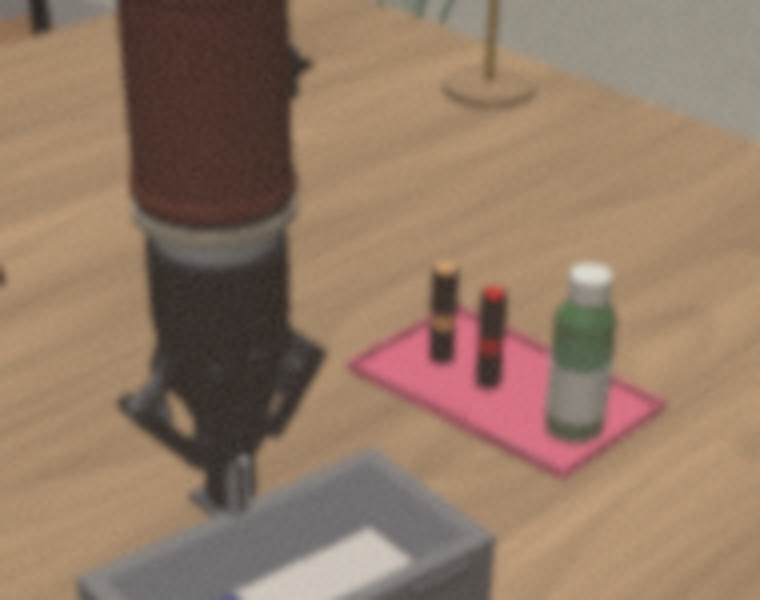

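Request:
play_rows:
  dp:
    - [0,0,2]
    - [0,0.5,5]
    - [-0.5,2.5,8.5]
    - [-1.5,6,11]
    - [-2.8,10,12]
    - [-4,13.5,12]
    - [-5.2,17,12]
    - [-6.4,20.5,12]
    - [-7.6,24,12]
    - [-8.6,26.5,12]
    - [-9.3,28.3,12]
    - [-9.35,28.65,12]
    - [-9.35,28.65,11]
    - [-9.35,28.65,8.5]
    - [-9.35,28.65,6]
    - [-9.35,28.65,3.5]
    - [-9.35,28.65,1]
    - [-9.35,28.65,-1]
    - [-9.35,28.65,-2.5]
    - [-9.35,28.65,-2.7]
  yaw: [0,0,0,0,0,0,0,0,0,0,0,0,0,0,0,0,0,0,0,0]
  gripper: 0

```text
time: 39.23
position: [0.4317, 0.2718, 0.0341]
orientation: [0.067, 0.998, -0.003, 0.005]
contact_force: [-0.4, 0.7, -0.1]
opening: 0.0855
```

Run:
```python
from h import *
s=state();p=s["position"];print(p.round(4),s["opening"],s["contact_force"].round(1))
b=grab_frame("side");crop(b,130,70,240,180,3,"pics/w2.png");f=grab_frame("wrist");cv2.imwrite("pics/w.png",f["img"][:,:,::-1])
```

```text
[0.4317 0.2718 0.0341] 0.08548295955876507 [-0.4  0.7 -0.1]
```

View pics/w2.png

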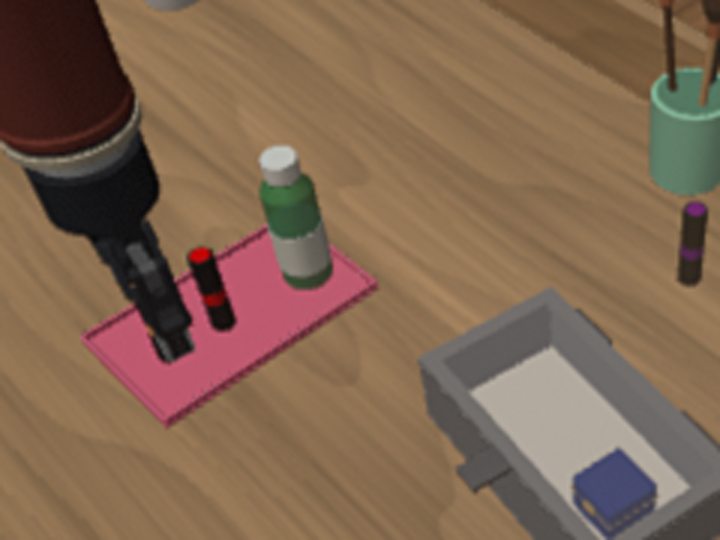

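View pics/w.png

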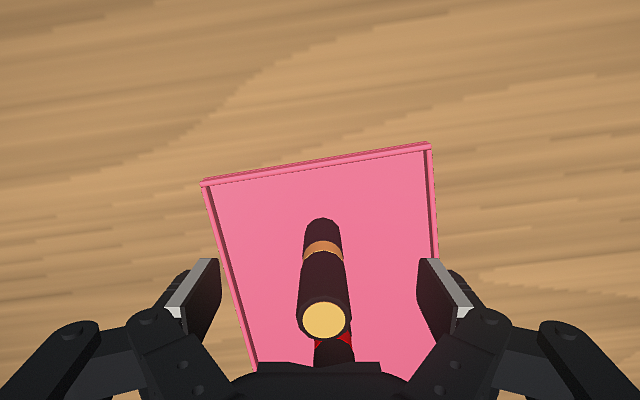

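Lid is shut and the navy case is in the box. The peach lipstick (dot at (324,320) of the wrist frame) is between the jaws. Small correction, then grip.

Request:
play_rows:
  dp:
    - [0.1,0.2,-0.4]
    - [0.1,0.25,-0.5]
    - [0.1,0.25,-0.5]
  yaw: [0,0,0]

```text
time: 39.58
position: [0.4342, 0.276, 0.0323]
orientation: [0.067, 0.998, -0.002, 0.007]
contact_force: [-0.1, 0.2, 0.8]
opening: 0.0853
```

Request:
play_rows:
  dp:
    - [0,0,0]
    - [0,0,0]
    - [0,0,0]
    - [0,0,0]
    - [0,0,0]
    - [0,0,0]
    - [0,0,0]
    - [0,0,0]
    - [0,0,0]
  yaw: [0,0,0,0,0,0,0,0,0]
  gripper: 1

```text
time: 40.33
position: [0.4343, 0.2759, 0.0323]
orientation: [0.067, 0.998, -0.002, 0.007]
contact_force: [-0.8, -1.7, 1.5]
opening: 0.0183
```

Request:
play_rows:
  dp:
    - [0,0,0.7]
    - [0,0,2.2]
    - [0,0,4.7]
    - [0,0,7.5]
    - [0,0,10]
    - [0.5,-1,12]
    - [1.7,-4,12.5]
    - [3,-7,12.5]
    - [4.2,-10,12.5]
    - [5.4,-13,12.5]
    - [6.6,-16,12.5]
    - [7.8,-19,12.5]
    - [9,-22,12.5]
    - [10.2,-25,12.5]
    - [11.4,-28,12.5]
    - [12.6,-30.8,12.5]
    - [13.5,-32.7,12.5]
    - [13.85,-33.4,12]
    - [13.85,-33.45,11]
    - [13.85,-33.45,9.5]
  yaw: [0,0,0,0,0,0,0,0,0,0,0,0,0,0,0,0,0,0,0,0]

```text
time: 42.0
position: [0.5732, -0.0575, 0.1275]
orientation: [0.067, 0.998, -0.001, 0.008]
contact_force: [-0.8, 0.0, -0.3]
opening: 0.0184
```

Request:
play_rows:
  dp:
    - [0,0,-1]
    - [0,0,-1.8]
    - [0,0,-2.2]
    - [0,0,-2.2]
    - [0,0,-2.2]
  yaw: [0,0,0,0,0]

```text
time: 42.42
position: [0.5731, -0.057, 0.1057]
orientation: [0.067, 0.998, -0.001, 0.008]
contact_force: [0.7, -0.6, -1.1]
opening: 0.0186
```

Request:
play_rows:
  dp:
    - [0,-0.1,-0.4]
    - [0,-0.15,-0.75]
    - [0,-0.15,-0.95]
    - [0,-0.15,-1.1]
    - [0,-0.15,-1.1]
    - [0,-0.15,-1.1]
  yaw: [0,0,0,0,0,0]

```text
time: 42.92
position: [0.5731, -0.0585, 0.0946]
orientation: [0.067, 0.998, -0.001, 0.008]
contact_force: [0.1, 0.3, -0.1]
opening: 0.0186
```

Request:
play_rows:
  dp:
    - [0,0,-0.05]
    - [0,0,-0.1]
    - [0,0,-0.1]
  yaw: [0,0,0]

```text
time: 43.17
position: [0.5733, -0.0585, 0.0938]
orientation: [0.067, 0.998, -0.001, 0.008]
contact_force: [-0.2, -0.2, 0.4]
opening: 0.0185
```

Request:
play_rows:
  dp:
    - [0,0,-0.05]
    - [0,0,-0.08]
    - [0,0,-0.08]
  yaw: [0,0,0]

```text
time: 43.42
position: [0.5735, -0.0585, 0.0938]
orientation: [0.067, 0.998, -0.001, 0.008]
contact_force: [-3.2, -0.4, 7.9]
opening: 0.0184
```

Request:
play_rows:
  dp:
    - [0,0,0]
    - [0,0,0]
    - [0,0,0]
    - [0,0,0]
    - [0,0,0]
  yaw: [0,0,0,0,0]
  gripper: 0

```text
time: 43.83
position: [0.5734, -0.0585, 0.0936]
orientation: [0.067, 0.998, -0.001, 0.008]
contact_force: [-0.3, -0.7, 0.7]
opening: 0.078
```

Request:
play_rows:
  dp:
    - [0,0,0.7]
    - [0,0,2.5]
    - [0,0,5.5]
    - [0,0,8.5]
    - [-0.3,1.5,10]
    - [-1.2,4.5,10]
    - [-2.3,8.5,10]
    - [-3.4,12.5,10]
    - [-4.5,16.5,10]
    - [-5.6,20.5,10]
    - [-6.7,24,10]
    - [-7.8,28,10]
    - [-8.7,31,10]
    - [-9.3,33,10]
    - [-9.35,33.2,9]
    - [-9.35,33.2,6.5]
    - [-9.35,33.2,4]
    - [-9.35,33.2,1.5]
    - [-9.35,33.2,-1]
    - [-9.35,33.2,-3]
  yaw: [0,0,0,0,0,0,0,0,0,0,0,0,0,0,0,0,0,0,0,0]

```text
time: 45.5
position: [0.4797, 0.2725, 0.0619]
orientation: [0.067, 0.998, -0.002, 0.008]
contact_force: [-0.4, 0.3, 0.2]
opening: 0.0854
```

Run:
```python
from h import *
f=grab_frame("wrist");cv2.imwrite("pics/x.png",f["img"][:,:,::-1])
b=grab_frame("side");crop(b,130,70,250,190,3,"pics/x2.png")
s=state();p=s["position"];print(p.round(4),s["opening"],s["contact_force"].round(1))
```

```text
[0.4783 0.2716 0.0607] 0.08537797172847929 [-0.2 -0.1  0.2]
```

View pics/x2.png

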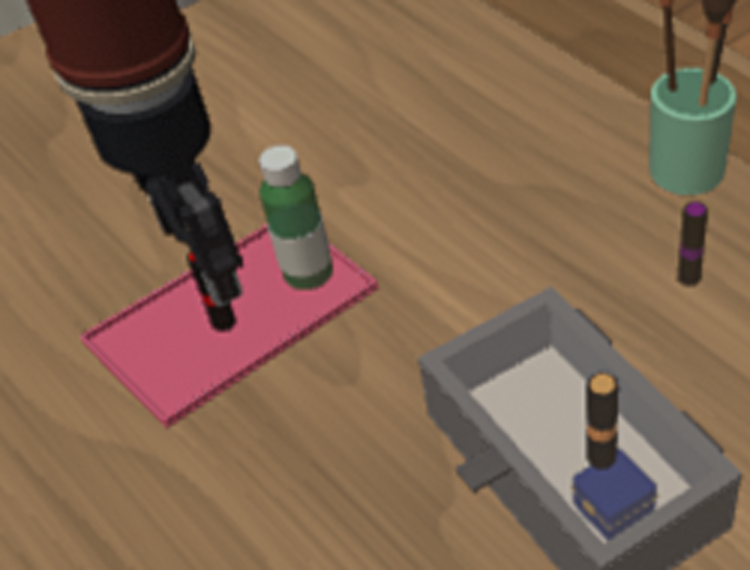

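View pics/x.png

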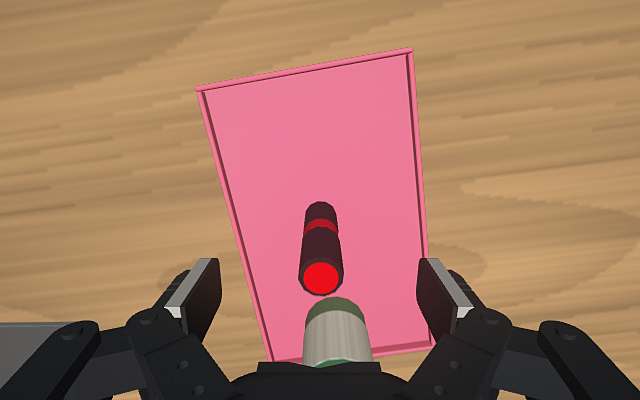

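Request:
play_rows:
  dp:
    - [0.1,0.15,-1]
    - [0.15,0.2,-2]
    - [0.15,0.2,-2.6]
    - [0.15,0.2,-2.8]
    - [0.15,0.2,-2.8]
  yaw: [0,0,0,0,0]

```text
time: 46.02
position: [0.4797, 0.2736, 0.0325]
orientation: [0.067, 0.998, -0.003, 0.006]
contact_force: [-0.5, 0.5, 0.5]
opening: 0.0859
```

Request:
play_rows:
  dp:
    - [0,0,0]
    - [0,0,0]
    - [0,0,0]
    - [0,0,0]
    - [0,0,0]
    - [0,0,0]
    - [0,0,0]
    - [0,0,0]
    - [0,0,0]
  yaw: [0,0,0,0,0,0,0,0,0]
  gripper: 1

```text
time: 46.77
position: [0.4798, 0.2736, 0.0328]
orientation: [0.067, 0.998, -0.003, 0.006]
contact_force: [-1.9, -1.6, 4.9]
opening: 0.0191
```

Request:
play_rows:
  dp:
    - [0,0,0.7]
    - [0,0,2.2]
    - [0,0,4.7]
    - [0,0,7.5]
    - [0,0,10]
    - [0.3,-1,12]
    - [1.2,-3.5,12.5]
    - [2.3,-6.5,12.5]
    - [3.4,-9.5,12.5]
    - [4.5,-12.5,12.5]
    - [5.6,-15.5,12.5]
    - [6.7,-18.3,12.5]
    - [7.6,-20.8,12.5]
    - [8.2,-22.3,12.3]
    - [8.25,-22.55,11.5]
    - [8.25,-22.55,10]
    - [8.25,-22.55,8.5]
    - [8.25,-22.55,7.5]
    - [8.25,-22.55,7.2]
    - [8.25,-22.55,7.2]
  yaw: [0,0,0,0,0,0,0,0,0,0,0,0,0,0,0,0,0,0,0,0]

```text
time: 48.43
position: [0.5616, 0.0491, 0.104]
orientation: [0.066, 0.998, -0.002, 0.005]
contact_force: [0.2, 0.0, -0.2]
opening: 0.0185
```

Request:
play_rows:
  dp:
    - [0.05,-0.1,-0.35]
    - [0.05,-0.1,-0.65]
    - [0.05,-0.1,-0.8]
    - [0.05,-0.1,-0.9]
    - [0.05,-0.1,-0.9]
  yaw: [0,0,0,0,0]

```text
time: 48.85
position: [0.562, 0.0481, 0.095]
orientation: [0.066, 0.998, -0.003, 0.005]
contact_force: [-0.2, 0.0, 0.6]
opening: 0.0184
```

Request:
play_rows:
  dp:
    - [0,0,-0.05]
    - [0,0,-0.1]
    - [0,0,-0.1]
  yaw: [0,0,0]

```text
time: 49.1
position: [0.5623, 0.0481, 0.0943]
orientation: [0.066, 0.998, -0.003, 0.005]
contact_force: [-0.0, -0.4, 1.9]
opening: 0.0181
```

Request:
play_rows:
  dp:
    - [0,0,-0.05]
    - [0,0,-0.08]
    - [0,0,-0.08]
  yaw: [0,0,0]

```text
time: 49.35
position: [0.5624, 0.0481, 0.0942]
orientation: [0.066, 0.998, -0.003, 0.005]
contact_force: [-2.3, -0.7, 7.5]
opening: 0.0187
```

Request:
play_rows:
  dp:
    - [0,0,0]
    - [0,0,0]
    - [0,0,0]
    - [0,0,0]
    - [0,0,0]
  yaw: [0,0,0,0,0]
  gripper: 0

```text
time: 49.77
position: [0.5624, 0.0481, 0.0941]
orientation: [0.066, 0.998, -0.003, 0.005]
contact_force: [0.0, -0.3, 0.1]
opening: 0.0778
```

Request:
play_rows:
  dp:
    - [0,0,0.7]
    - [0,0,2.5]
    - [0,0,5.5]
    - [0,0,8.5]
    - [0,1.5,10.5]
    - [0,4.5,11]
    - [-0.1,8,11]
    - [-0.1,11.5,11]
    - [-0.2,15,11]
    - [-0.2,18,11]
    - [-0.3,20.5,11]
    - [-0.3,22.3,11]
    - [-0.3,22.55,10.5]
    - [-0.3,22.55,8.5]
    - [-0.3,22.55,6]
    - [-0.3,22.55,3.5]
    - [-0.3,22.55,1]
    - [-0.3,22.55,-1]
    - [-0.3,22.55,-2]
    - [-0.3,22.55,-2.3]
  yaw: [0,0,0,0,0,0,0,0,0,0,0,0,0,0,0,0,0,0,0,0]

```text
time: 51.43
position: [0.5587, 0.2723, 0.0694]
orientation: [0.067, 0.998, -0.003, 0.004]
contact_force: [-0.6, -0.2, 0.1]
opening: 0.0855
```

Request:
play_rows:
  dp:
    - [0,0,-0.15]
    - [0,0,-0.15]
  yaw: [0,0]

```text
time: 51.6
position: [0.5591, 0.2721, 0.0685]
orientation: [0.067, 0.998, -0.003, 0.004]
contact_force: [0.3, -0.2, 0.2]
opening: 0.0854
```

Run:
```python
from h import *
b=grab_frame("side");crop(b,130,70,250,190,3,"pics/y2.png")
s=state();p=s["position"];print(p.round(4),s["opening"],s["contact_force"].round(1))
```

```text
[0.5593 0.2724 0.0689] 0.08538978148978577 [0.6 0.3 0.7]
```

View pics/y2.png

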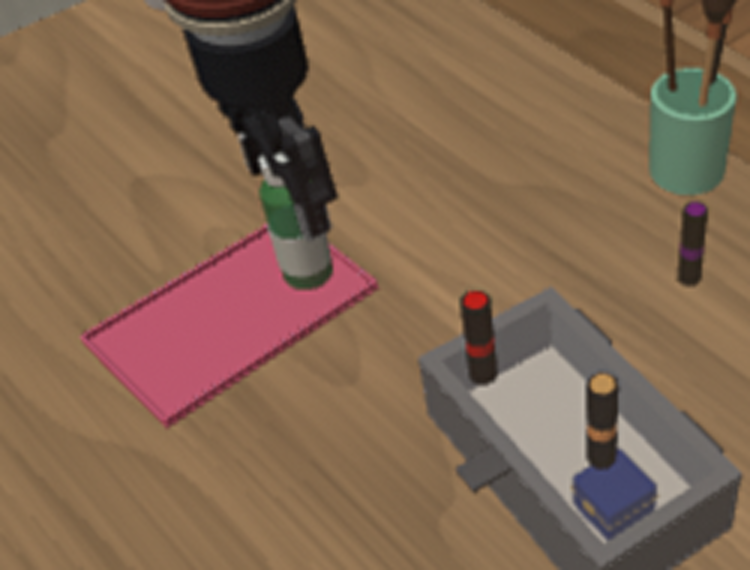

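Both lipsticks stand on the lid again, and the bottle is between the jaws. Lower 3 mm and grip.

Request:
play_rows:
  dp:
    - [0,0.1,-0.3]
    - [0,0.1,-0.35]
    - [0,0.1,-0.35]
  yaw: [0,0,0]

```text
time: 51.9
position: [0.5595, 0.2736, 0.0659]
orientation: [0.067, 0.998, -0.003, 0.005]
contact_force: [-0.2, 0.5, 0.2]
opening: 0.0852
```

Request:
play_rows:
  dp:
    - [0,0,0]
    - [0,0,0]
    - [0,0,0]
    - [0,0,0]
    - [0,0,0]
    - [0,0,0]
    - [0,0,0]
    - [0,0,0]
  yaw: [0,0,0,0,0,0,0,0]
  gripper: 1

```text
time: 52.57
position: [0.5597, 0.2736, 0.0663]
orientation: [0.067, 0.998, -0.003, 0.005]
contact_force: [-2.1, -1.4, 5.7]
opening: 0.0406
```

Request:
play_rows:
  dp:
    - [0,0,0.7]
    - [0,0,2]
    - [0,0,4]
    - [-0.5,-0.5,6.5]
    - [-2,-2,8]
    - [-4.5,-4,8]
    - [-6.5,-6,8]
    - [-8.5,-8.5,8]
    - [-9.7,-11,8]
    - [-9.97,-14,8]
    - [-9.97,-17,8]
    - [-9.97,-20,8]
    - [-9.97,-22.8,8]
    - [-9.97,-25,8]
    - [-9.97,-26.3,8]
    - [-9.97,-26.45,7]
    - [-9.97,-26.45,5]
    - [-9.97,-26.45,3]
    - [-9.97,-26.45,1.5]
    - [-9.97,-26.45,1]
  yaw: [0,0,0,0,0,0,0,0,0,0,0,0,0,0,0,0,0,0,0,0]

```text
time: 54.23
position: [0.4585, 0.0102, 0.0743]
orientation: [0.066, 0.998, -0.003, 0.004]
contact_force: [-1.0, -0.1, -1.6]
opening: 0.0404
```

Request:
play_rows:
  dp:
    - [0.1,-0.1,-0.4]
    - [0.1,-0.1,-0.7]
    - [0.1,-0.1,-0.9]
    - [0.1,-0.1,-1]
    - [0.1,-0.1,-1]
    - [0.1,-0.1,-1]
  yaw: [0,0,0,0,0,0]

```text
time: 54.73
position: [0.4599, 0.0092, 0.0648]
orientation: [0.066, 0.998, -0.003, 0.004]
contact_force: [-0.9, -0.0, -1.9]
opening: 0.0401
```

Request:
play_rows:
  dp:
    - [0,0,-0.05]
    - [0,0,-0.1]
    - [0,0,-0.1]
  yaw: [0,0,0]

```text
time: 54.98
position: [0.46, 0.0091, 0.0639]
orientation: [0.066, 0.998, -0.003, 0.004]
contact_force: [-0.5, 0.0, -2.1]
opening: 0.0404
```

Request:
play_rows:
  dp:
    - [0,0,-0.05]
    - [0,0,-0.1]
    - [0,0,-0.1]
  yaw: [0,0,0]

```text
time: 55.23
position: [0.4603, 0.0091, 0.0633]
orientation: [0.066, 0.998, -0.003, 0.004]
contact_force: [-2.0, -1.6, 3.8]
opening: 0.0401
```

Contact; release and rise, then check everything.

Request:
play_rows:
  dp:
    - [0,0,0]
    - [0,0,0]
    - [0,0,0]
    - [0,0,0]
    - [0,0,0]
  yaw: [0,0,0,0,0]
  gripper: 0

```text
time: 55.65
position: [0.4603, 0.0091, 0.0632]
orientation: [0.066, 0.998, -0.003, 0.004]
contact_force: [-0.1, -0.5, 0.0]
opening: 0.0853
```

Request:
play_rows:
  dp:
    - [0,0,0.7]
    - [0,0,2.5]
    - [0,0,5.5]
    - [0,0,9]
    - [0,0,12.5]
    - [0,0,16]
    - [0,0,19.5]
    - [0,-1,22.5]
    - [0,-2,23.5]
    - [0,-2,23.5]
    - [0,-2,23.5]
    - [0,-2,23.5]
  yaw: [0,0,0,0,0,0,0,0,0,0,0,0]

```text
time: 56.65
position: [0.4597, -0.0105, 0.2971]
orientation: [0.066, 0.998, -0.003, 0.004]
contact_force: [0.3, 0.3, -0.5]
opening: 0.0853
```

Run:
```python
from h import *
f=grab_frame("wrist");s=state();print(s["position"].round(4),s["opening"],s["contact_force"].round(1))
cv2.imwrite("pics/z.png",f["img"][:,:,::-1])
a=grab_frame("scene");crop(a,225,130,180,130,4,"pics/z1.png");b=grab_frame("side");crop(b,230,130,170,145,4,"pics/z2.png");cv2.imwrite("pics/z3.png",a["img"][:,:,::-1])
```

```text
[ 0.4596 -0.0104  0.2969] 0.08535969498027916 [-0.5 -0.1  0.6]
```

View pics/z.png

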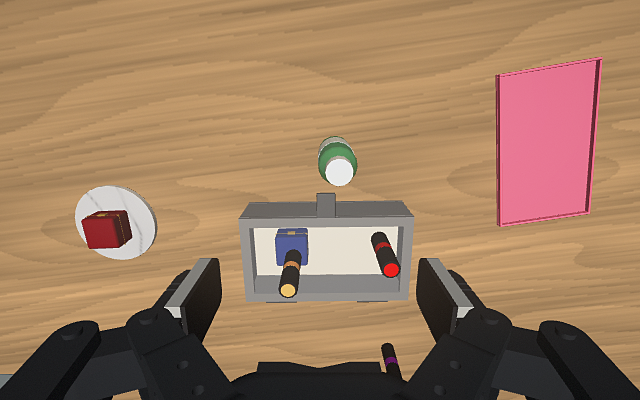

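View pics/z1.png

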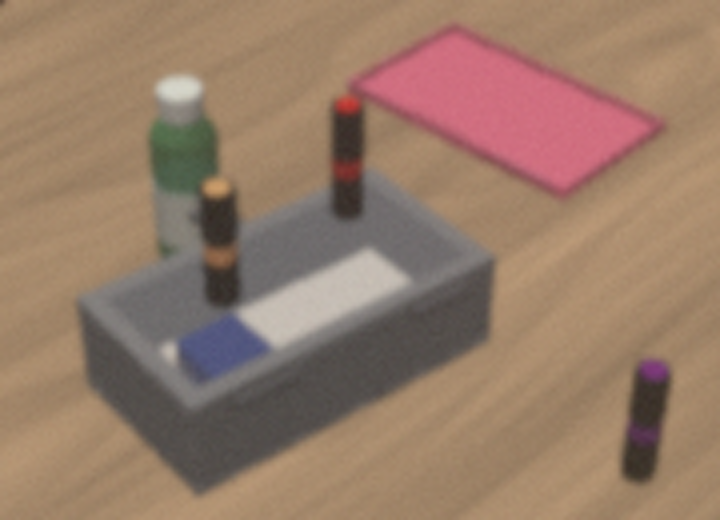

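View pics/z2.png

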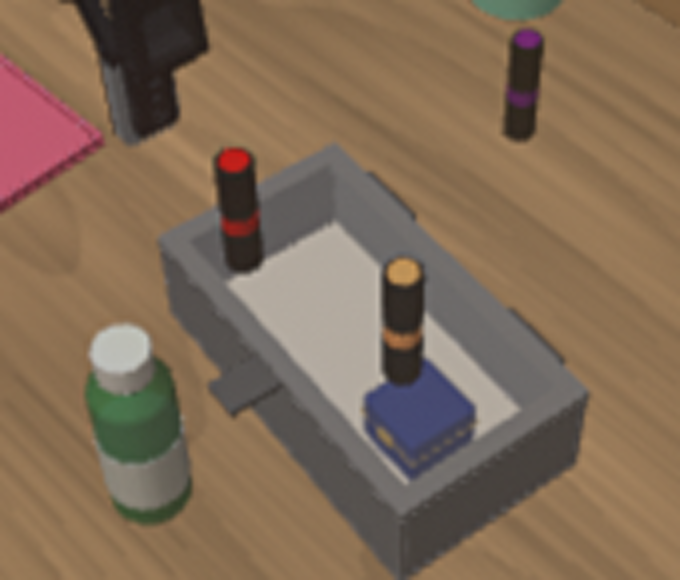

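Run:
```python
from h import *
b=grab_frame("side");crop(b,360,295,100,100,6,"pics/zz2.png")
print(state()["contact_force"].round(1),np.abs(state()["joint_vel"]).max())
for n,f,roi in(("side",b,(370,300,450,390)),("scene",grab_frame("scene"),(140,240,210,300))):
    hsv=cv2.cvtColor(f["img"],cv2.COLOR_RGB2HSV)
    m=cv2.inRange(hsv,(165,90,30),(180,255,255))|cv2.inRange(hsv,(0,120,30),(4,255,255));k=np.zeros_like(m);k[roi[1]:roi[3],roi[0]:roi[2]]=255;m&=k
    M=cv2.moments(m,True);u,v=M["m10"]/M["m00"],M["m01"]/M["m00"];print(n,u,v,onz(f,u,v,.03).round(4))
```

```text
[ 0.5  0.  -0.2] 0.00807096506595584
side 410.9160636758321 338.6396526772793 [ 0.5187 -0.305   0.03  ]
scene 170.06958762886597 259.1855670103093 [ 0.5164 -0.3023  0.03  ]
```

View pics/zz2.png

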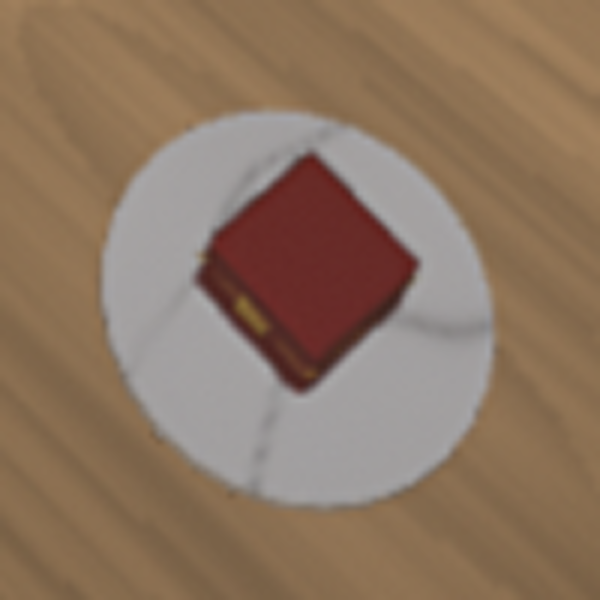

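The case is centred on the plate to within a few mm, and everything is at rest. Handing in.

```bash
python3 -c "
from cell import *
print(sign_off())"
```

```text
the job is handed in; nothing more can be done
None
```

The job is done and handed in, at about 57 s of the 144 s allowed; `sign_off()` gives no verdict. I stood the toner bottle and the red and peach lipsticks on the tray with the lid shut, then opened the lid by its tab. The wine-red case went onto the plate. I pushed the lid shut and put the bottle and both lipsticks back on their spots.

**What the last checks showed:**
- **Wine-red case:** it stands upright within about 3 mm of the plate's middle in the two fixed views. An earlier check on its top corners, from the wrist and scene views, came out 4–5 mm off in opposite directions, still well inside the 15 mm limit.
- **Lid:** it resisted at 13 N when pressed, at its closed height of 64.5 mm, and looks shut in all views.
- **Bottle and lipsticks:** in the fixed cameras they look as they did at the start, to within about half a pixel (1–2 mm).
- **Navy and plum:** the navy case and plum lipstick show no visible movement.
- **Robot:** it was clear of everything when I handed in.

**What did not go to plan:** the tab slipped out of the grip near the end of opening, which left the lid at about 1.6 rad instead of 1.7; that was still enough to reach the case. The wrist camera's sideways readings also disagreed with the fixed cameras by 3–6 mm, so I centred each grasp on close-up views instead.

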